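# Set out the carry stack on a biology bench

### The arm

A 6-joint arm with a two-finger parallel gripper is mounted at the origin on the work surface. World frame = base frame: x ahead of the robot, y to its left, z up, the work surface at z = 0. Lengths are in mm, angles in rad, forces in N, time in s.
With the tool pointing down it reaches from about 275 to 750 mm from the base axis. Payload 10.2 kg.
Tool frame: the origin (TCP) lies between the finger pads; the fingertips stand 19 mm ahead of it and the grasp point (between the pads) is the TCP; z points along the fingers, y is the line along which they close (so a half turn about z gives the same grasp; the last joint's range is limited). The gripper opens to 85 mm and grips with 20 to 120 N. Pads are 22 mm wide; open, the fingers measure 114 mm over their backs; the gripper's body (76 mm by 85 mm) begins 54 mm behind the grasp point. The pads swing forward as they close: fully open they stand 13 mm farther back than shut.
Start: joints at [1.098, 0.313, 1.498, -0, 1.331, -0.223], TCP at [129.798, 508.708, 250.294] pointing down, gripper open.
Joint ranges: [-2.94, 2.94], [-0.97, 2.17], [0.19, 2.56], [-1.23, 4.37], [0.02, 3.11], [-2.88, 2.88]. Speed limits (rad/s): [2.39, 2.39, 3.01, 3.14, 3.14, 3.14].

### API

Orientations are given as a unit quaternion [w, x, y, z].
In Python, from rig import sense, capture, finish_job gives the robot as it stands. The module is installed in compiled form; this text tells all that it offers.
- The arm moves only by the tool move_arm, never from a script. Its argument "moves" is a list of rows, each an object with "turn": the turn, a rotation vector about the tool's x, y, z in rad, a list of three; "translation": the shift along the tool's x, y, z in mm, a list of three; "hand": the opening, from 0 (shut) to 1 (fully open). In form: [{"turn": [wx, wy, wz], "translation": [x, y, z], "hand": hand}, ...]. A call has 1 to 10 rows; each row shifts and turns the commanded pose from where the row before left it, along the tool's axes as they then stand; what a row does not reach is not made up. A row lasts 1/12 s, in which the tool goes at most 41.7 mm and 7.16 degrees, less where a joint would pass 70% of its speed; a pose out of reach is approached as far as the arm can. A call with a gripper value outside its range is refused whole. The fingers move at their own pace and stop on an object; "grip_force" is the grip in N (left out, the last holds). Time passes only in rows, so rows that do not move let the fingers close. It gives the time, the measured TCP pose, the force, the opening and the grip force at its end, in the units of the state.
- sense(): the state, without advancing time (a new reading comes with each control period).
- capture(name): name is "side" or "top"; returns a dict with "image" (420x560x3 uint8, blue, green, red), "z_map" (420x560 float32, mm along the optical axis (not along the pixel's ray), 0 where there is no reading), "vertical_fov" (degrees; the focal length in pixels is half the picture's height over the tangent of half this angle, whatever the lens; pixels are square), "cx", "cy" (the principal point, pixels), "R" (3x3) and "t" (3): a world point X has camera coordinates R X + t. Camera axes: x right, y down, z forward; pixel columns grow to the right and rows downward; lengths in mm; the calibration is good to about 2 mm. A picture is of the moment at which its call begins.
- finish_job(): hands the job in; it is judged then, once.
The state is a dict: "time_s": time; "joints": joint angles; "dq": joint speeds; "tau": joint torques, N m; "eef_pos": TCP position; "ee_rot": TCP orientation; "force": force on the tool from outside, world axes, zero at the start; "wrist_torque": the same for the moment, N m; "grip_width": opening from 0.0 (shut) to 1.0 (fully open); "grip_force": force on a finger pad.
Only numpy, scipy, OpenCV 4.12 (cv2) and the standard library are available. Lean on these libraries where they do the work, as an engineer would, in place of code of your own. Each camera call takes 0.05 s, during which the arm holds its last target. There are 200 camera calls.

### The job

The stack carried over to the bench has to be taken apart and set out for the morning's work: the dish of red culture medium goes on the dark heating disc of the dish warmer, the dish of yellow fixative on the white glass disc of the light base, the green slide box flat in the steel tray, and the pink tube rack flat in the pan of the blue bench cooler. Centre each dish on its disc, keep the dishes level, set everything down gently without dropping it, and leave the bottle and the beaker standing where they are.

Things in the scene. Friction and masses are not known exactly. Their poses are not given: they have to be found in the camera images.
- red_dish: Small round closed culture dish with a pale rim, red medium showing on top; 38 mm diameter over the lid, 12 mm high, 18 to 35 g. Starts on top of the slide box, side by side with the yellow dish (centres about 44 mm apart along the slide box's long side; which is at which end varies). Origin: centre of its underside; z up.
- yellow_dish: The same kind of closed dish, 38 mm diameter, 12 mm high, 18 to 35 g, with yellow fixative showing on top; on top of the slide box beside the red dish. Origin: centre of its underside; z up.
- slide_box: Closed green plastic box of microscope slides with steel catch, rigid, 52 mm (its x) by 86 mm (its y, the long side) by 32 mm high, 0.1 to 0.2 kg. Starts on top of the pink rack with its long side roughly along the rack's. Origin: centre of its underside; z up.
- rack: Pink plastic microtube rack with 4 by 8 empty wells, rigid, with straight outer sides: 66 mm (its x) by 128 mm (its y, the long side) by 30 mm high, 0.07 to 0.14 kg. Bottom of the stack, standing on the bench. Origin: centre of its underside; z up.
- warmer: Dish warmer, place of the red dish: white case with a dark raised round heating disc (66 mm diameter, orange collar). Fixed. Origin: on the bench directly under the disc's centre; the disc's flat top is 40 mm above it, the case top 36 mm. The case reaches x from -72 to +54 mm, y +-58 mm; display and knob lie on its -x edge and rise to 43 mm.
- light_base: LED light base for dishes, place of the yellow dish: cream case with a white opal glass disc (66 mm diameter) in a navy round surround (92 mm). Fixed. Origin: on the bench directly under the disc's centre; glass and surround are one flat top 35 mm above it. The case reaches x from -72 to +54 mm, y +-60 mm, 32 mm high (dimmer wheel on the -x edge to 36 mm).
- steel_tray: Shallow stainless-steel instrument tray, place of the slide box: inside 76 mm (its x) by 110 mm (its y), floor 4 mm above the origin, rim 14 mm above it, walls 3 mm. Fixed. Origin: centre of its underside, on the bench. The slide box fits only with its long side along the tray's y (either way round), with 12 mm to spare all round.
- cooler: Blue bench cooler with an open aluminium pan, place of the rack: pan inside 90 mm (its x) by 152 mm (its y), floor 24 mm and rim 34 mm above the origin. Fixed. Origin: on the bench under the centre of the pan. The rack fits only with its long side along the pan's y, either way round, 12 mm to spare all round. Case: x -79 to +51 mm, y +-86 mm, no higher than the rim.
- bottle: Loose amber glass reagent bottle with blue cap, 52 mm diameter, 105 mm high, standing on the bench; to be left alone. Origin: centre of its underside.
- beaker: Loose empty clear glass beaker, about 60 mm diameter, 75 mm high, standing on the bench; to be left alone. Origin: centre of its underside.
Things that resemble listed ones, but are neither listed nor needed, are in the scene too. Several things look just like the rack: the one meant starts farthest to the robot's right. Leave any brown or orange look-alike of the steel_tray alone.

How it is judged (in metres and radians):
At the end, for the whole second after the job is handed in: Red dish on the warmer disc and yellow dish on the glass disc, each wholly on it (centres within 14 mm); slide box flat on the floor of the steel tray, rack flat on the floor of the cooler pan (heights within 4 mm, tilt under 0.06 rad); all released and at rest (horizontal distance between red_dish and warmer below 0.014 m and z of red_dish in the frame of warmer between 0.037 and 0.044 m and angle between each of red_dish, yellow_dish, slide_box, rack's own z axis and vertical below 0.06 rad and linear speed of each of red_dish, yellow_dish, slide_box, rack below 0.02 m/s and horizontal distance between yellow_dish and light_base below 0.014 m and z of yellow_dish in the frame of light_base between 0.032 and 0.039 m and horizontal distance between slide_box and steel_tray below 0.025 m and z of slide_box in the frame of steel_tray between 0.001 and 0.007 m and horizontal distance between rack and cooler below 0.025 m and z of rack in the frame of cooler between 0.021 and 0.027 m); the robot touches nothing.
It fails at once if a thing of the stack is dropped: it falls free of the fingers faster than 0.6 m/s (a fall of about 18 mm) ((linear speed of red_dish above 0.6 m/s and contact force between anything else and red_dish below 0.05 N) or (linear speed of yellow_dish above 0.6 m/s and contact force between anything else and yellow_dish below 0.05 N) or (linear speed of slide_box above 0.6 m/s and contact force between anything else and slide_box below 0.05 N) or (linear speed of rack above 0.6 m/s and contact force between anything else and rack below 0.05 N)).
It fails at once if a dish is tipped more than 0.4 rad (angle between any of red_dish, yellow_dish's own z axis and vertical above 0.4 rad).
It fails at once if the bottle or the beaker is shifted more than 30 mm or tipped (distance of any of bottle, beaker from where it was at the start of the episode above 0.03 m or angle between any of bottle, beaker's own z axis and vertical above 0.3 rad).
It also fails if it takes over 112 s, if anything falls off the work surface, if the arm or the gripper's body presses on something with over 40 N, if the wrist force passes 120 N, or if a joint passes its speed limit or range.

## Working session

There is one attempt and no reset: what is moved stays moved. The work goes in short steps, Python scripts to look and compute and a tool call to move; the robot and the scene stay as the last step left them, time stands still between calls to the robot, and variables do not carry over. Pictures are saved under pics/ and viewed, at most 14 in all, crops included, and the job is handed in when it is done.

Besides the shell and the picture viewer there is one more tool, called after "Emit:" by a JSON object that holds its "op" and its "data", one argument or row to a line. move_arm: Moves the arm, as the interface text tells. Its arguments: {"type":"object","properties":{"moves":{"type":"array","items":{"type":"object","properties":{"turn":{"type":"array","items":{"type":"number"}},"translation":{"type":"array","items":{"type":"number"}},"hand":{"type":"number"}}}},"grip_force":{"type":"number"}},"required":["moves"]}

```bash
mkdir -p pics
cat > h.py <<'E'
import numpy as np, cv2
from rig import sense, capture, finish_job
def cam(n):
    c=capture(n); c['f']=c['image'].shape[0]/2/np.tan(np.radians(c['vertical_fov'])/2)
    c['R']=np.array(c['R']);c['t']=np.array(c['t']);return c
def ray(c,u,v,z):
    d=c['R'].T@np.array([(u-c['cx'])/c['f'],(v-c['cy'])/c['f'],1]); o=-c['R'].T@c['t']
    return o+d*(z-o[2])/d[2]
def cloud(c):
    v,u=np.mgrid[0:c['image'].shape[0],0:c['image'].shape[1]];z=c['z_map']
    P=np.stack([(u-c['cx'])/c['f']*z,(v-c['cy'])/c['f']*z,z],-1)
    W=(P-c['t'])@c['R']; W[z==0]=np.nan; return W
E
python3 - <<'E'
from h import *
for n in('top','side'):
    c=cam(n);cv2.imwrite(f'pics/{n}0.png',c['image']);np.savez(f'{n}0.npz',**c)
    print(n,c['f'],c['cx'],c['cy'],-c['R'].T@c['t'],c['R'].round(3).tolist(),(c['z_map']==0).mean())
print(sense())
E
```

```text
top 525.2411179517433 278.110053208443 212.24463040138377 [ 249.81513703   28.34281405 1698.80042793] [[0.024, -1.0, 0.003], [-0.994, -0.024, -0.106], [0.106, -0.0, -0.994]] 0.004056122448979592
side 380.78982835145933 283.7404281671153 212.05154031130863 [ 335.03126191 -578.64563103  756.41252203] [[0.981, -0.193, -0.018], [-0.155, -0.723, -0.673], [0.117, 0.663, -0.74]] 0.0038903061224489794
{'time_s': 0.1, 'joints': array([ 1.09756979e+00,  3.13360140e-01,  1.49834674e+00,  1.33377557e-05,
        1.33104507e+00, -2.23392411e-01]), 'dq': array([ 0.00042037, -0.00168983, -0.00154241,  0.00033097,  0.0004036 ,
        0.00038351]), 'tau': array([ 3.75048083e-03, -4.12900686e+01, -2.60139227e+01, -1.46914517e-04,
        3.09416318e-03,  6.15113890e-05]), 'eef_pos': array([129.70736305, 508.50357842, 249.81506242]), 'ee_rot': array([-2.03928854e-04,  1.24593997e-01,  9.92207640e-01, -5.42633733e-04]), 'force': array([-0.31231398, -0.41881973, -0.17393319]), 'wrist_torque': array([ 0.00531869,  0.02815358, -0.01039837]), 'grip_force': 0.0, 'grip_width': 1.002185337104791}
```

View pics/top0.png

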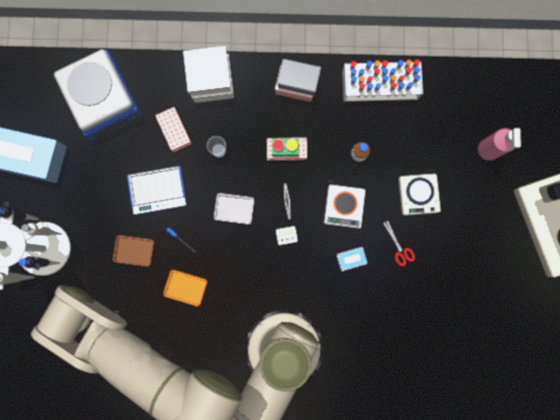

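View pics/side0.png

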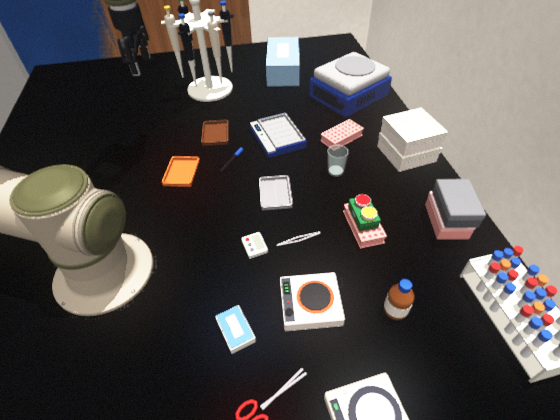

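The top view shows the stack at (287,149), with the red dish on the left (278,146) and the yellow on the right (292,146). The warmer is at (345,205), light base (420,193), steel tray (234,208), cooler (157,190), bottle (361,151) and beaker (217,147).

Candidates:
- **Racks:** the lone pink one is at (173,129). The one under the green box at (287,149) lies farther right and carries the stack, so it fits. The pink thing under the grey box at (297,78) still needs checking.
- **Trays:** grey is at (234,208), brown at (133,251) and orange at (185,288). The grey one is the steel tray.

Run:
```python
from h import *
T=dict(np.load('top0.npz'));S=dict(np.load('side0.npz'))
a=cv2.resize(T['image'][50:230,115:330],None,fx=3.7,fy=3.3,interpolation=cv2.INTER_CUBIC)[:, :800]
b=T['image'][55:225,110:310]; a=cv2.resize(b,(400,340),interpolation=cv2.INTER_CUBIC)
s=cv2.resize(S['image'][100:270,290:490],(400,340),interpolation=cv2.INTER_CUBIC)
cv2.imwrite('pics/crop1.png',np.hstack([a,s]))
def rect(c,mask,z,name,roi,depth=None):
    m=np.zeros(mask.shape,np.uint8);u0,v0,u1,v1=roi;m[v0:v1,u0:u1]=mask[v0:v1,u0:u1].astype(np.uint8)
    n,l,st,ce=cv2.connectedComponentsWithStats(m)
    if n<2: print(name,'none');return
    k=1+np.argmax(st[1:,4]); v,u=np.nonzero(l==k)
    P=np.array([ray(c,x,y,z)[:2] for x,y in zip(u,v)],np.float32)
    r=cv2.minAreaRect(P); print(name,'n',len(u),'centroid',P.mean(0).round(1),'rect',np.round(r[0],1),np.round(r[1],1),round(r[2],1))
rois={'T':dict(stk=(260,130,315,168),warm=(318,178,372,232),light=(392,168,448,222),cool=(120,160,195,220),tray=(208,185,260,230)),
'S':dict(stk=(335,185,395,250),warm=(270,265,350,335),light=(320,368,415,420),cool=(245,105,310,158),tray=(252,170,300,215))}
for n,c in(('T',T),('S',S)):
    h=cv2.cvtColor(c['image'],cv2.COLOR_BGR2HSV);H,Sa,V=[h[...,i].astype(int) for i in range(3)];R=rois[n]
    print(n)
    rect(c,((H<6)|(H>172))&(Sa>170)&(V>90),74,'red',R['stk'])
    rect(c,(H>20)&(H<34)&(Sa>120)&(V>120),74,'yel',R['stk'])
    rect(c,(H>40)&(H<85)&(Sa>120)&(V>40),62,'green',R['stk'])
    rect(c,((H<12)|(H>165))&(Sa>40)&(Sa<170)&(V>90),30,'pink',R['stk'])
    rect(c,(H>3)&(H<18)&(Sa>120)&(V>120),40,'collar',R['warm'])
    rect(c,(V<110),35,'navy',R['light'])
    rect(c,(Sa<60)&(V>90),14,'tray',R['tray'])
    rect(c,(V>60),34,'cool',R['cool'])
    rect(c,(Sa<50)&(V>90),28,'coolpan',R['cool'])
    W=cloud(c)
    for k,(lo,hi) in dict(stk=(18,40),warm=(30,40),light=(28,40),cool=(28,40),tray=(9,18)).items():
        z=W[...,2]; m=(z>lo)&(z<hi); rect(c,m,(lo+hi)/2,'depth '+k,R[k])
```

```text
T
red n 2 centroid [641.9  31.7] rect [641.9  31.7] [4.5 0. ] -134.2
yel n 85 centroid [639.4  -9.5] rect [639.7  -9.3] [29.  28.4] 1.3
green n 97 centroid [616.4  10.4] rect [621.   10.6] [19.4 76.2] 1.4
pink n 133 centroid [606.6   4.2] rect [608.3   3.5] [ 17.2 116.4] 3.7
collar n 107 centroid [ 461.3 -184.3] rect [ 462.2 -184.4] [70.8 70.1] 0.7
navy n 1507 centroid [ 494.3 -423.7] rect [ 496.4 -423.7] [171.2 181.1] 1.4
tray n 1089 centroid [439.5 171.4] rect [439.5 171.5] [126.1  91.8] 83.7
cool n 2424 centroid [490.9 419.2] rect [491.  419.6] [139.2 181.8] 11.5
coolpan n 2070 centroid [491.8 420.7] rect [492.1 421. ] [134.3 173.8] 11.4
depth stk n 335 centroid [633.4  -4.4] rect [638.6   5.5] [ 66.  126.6] 1.4
depth warm n 1001 centroid [ 451.9 -183.9] rect [ 452.8 -184.6] [115.8 124.9] 84.0
depth light n 1150 centroid [ 498.1 -424.8] rect [ 497.4 -424.1] [123.2 120.3] 5.5
depth cool n 307 centroid [464.4 463.3] rect [485.  445.3] [127.5 116.9] 11.3
depth tray n 31 centroid [481.2 185.6] rect [480.1 186.2] [74.7  7.7] 84.2
S
red n 89 centroid [643.5  33.9] rect [643.1  34.1] [27
[... 287 characters left out ...]
 76.1] 78.2
navy n 2067 centroid [ 517.9 -376.7] rect [ 513.4 -390.8] [ 86. 179.] 78.5
tray n 1052 centroid [443.5 166.3] rect [444.  168.7] [132.2  88.1] 84.0
cool n 1677 centroid [494.5 399.1] rect [494.  404.1] [139.8 203.7] 11.4
coolpan n 1275 centroid [496.  422.3] rect [497. 422.] [133.7 178.7] 11.4
depth stk n 493 centroid [635.9 -27.7] rect [641.7   1.8] [ 68. 133.] 1.9
depth warm n 2488 centroid [ 455.4 -189.4] rect [ 456.3 -186.5] [117.9 124.5] 83.8
depth light n 2699 centroid [ 503.6 -402.1] rect [ 498.6 -409.2] [123.6  81.5] 5.4
depth cool n 467 centroid [485.7 402.3] rect [494. 413.] [128.8 175.3] 11.5
depth tray n 237 centroid [442.8 169.1] rect [442.6 168.6] [125.3  86.1] 83.9
```

View pics/crop1.png

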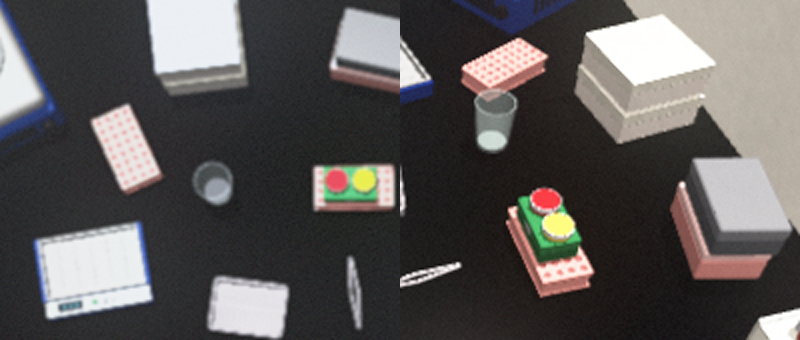

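Confirmed by the crop: the rack meant is the pink 4x8 one under the green box. The thing under the grey box is a larger solid pink case, and the lone rack is farther left. I'll start with the yellow dish.

Emit:
{"op": "move_arm", "data": {
  "moves": [
    {"turn": [0, 0, 0.12], "translation": [0, 0, 0], "hand": 1},
    {"turn": [0, 0, 0.12], "translation": [0, 0, 0], "hand": 1},
    {"turn": [0, 0, 0.12], "translation": [0, 0, 0], "hand": 1},
    {"turn": [0, 0, 0.12], "translation": [0, 0, 0], "hand": 1},
    {"turn": [0, 0, 0.12], "translation": [0, 0, 0], "hand": 1},
    {"turn": [0, 0, 0.12], "translation": [0, 0, 0], "hand": 1},
    {"turn": [0, 0, 0.12], "translation": [0, 0, 0], "hand": 1},
    {"turn": [0, 0, 0.12], "translation": [0, 0, 0], "hand": 1},
    {"turn": [0, 0, 0.12], "translation": [0, 0, 0], "hand": 1},
    {"turn": [0, 0, 0.12], "translation": [0, 0, 0], "hand": 1}
  ]
}}

```text
time_s: 0.93
eef_pos: [129.7, 508.6, 250.0]
ee_rot: [0.0, 0.665, 0.747, -0.0]
force: [0.4, -0.4, -0.2]
grip_width: 0.996
grip_force: 0.0
```

Emit:
{"op": "move_arm", "data": {
  "moves": [
    {"turn": [0, 0, 0.095], "translation": [0, 0, 0], "hand": 1},
    {"turn": [0, 0, 0], "translation": [-29.5, 27.7, 0], "hand": 1},
    {"turn": [0, 0, 0], "translation": [-29.5, 27.7, 0], "hand": 1},
    {"turn": [0, 0, 0], "translation": [-29.5, 27.7, 0], "hand": 1},
    {"turn": [0, 0, 0], "translation": [-29.5, 27.7, 0], "hand": 1},
    {"turn": [0, 0, 0], "translation": [-29.5, 27.7, 0], "hand": 1},
    {"turn": [0, 0, 0], "translation": [-29.5, 27.7, 0], "hand": 1},
    {"turn": [0, 0, 0], "translation": [-29.5, 27.7, 0], "hand": 1},
    {"turn": [0, 0, 0], "translation": [-29.5, 27.7, 0], "hand": 1},
    {"turn": [0, 0, 0], "translation": [-29.5, 27.7, 0], "hand": 0.6}
  ]
}}

```text
time_s: 1.77
eef_pos: [386.8, 248.0, 250.2]
ee_rot: [-0.0, 0.698, 0.716, -0.0]
force: [0.4, 0.4, 0.5]
grip_width: 0.878
grip_force: 0.0
```

Emit:
{"op": "move_arm", "data": {
  "moves": [
    {"turn": [0, 0, 0], "translation": [-29.5, 27.7, 0], "hand": 0.6},
    {"turn": [0, 0, 0], "translation": [-29.5, 27.7, 0], "hand": 0.6},
    {"turn": [0, 0, 0], "translation": [-29.5, 27.7, 0], "hand": 0.6},
    {"turn": [0, 0, 0], "translation": [-29.5, 27.7, 0], "hand": 0.6},
    {"turn": [0, 0, 0], "translation": [-29.5, 27.7, 0], "hand": 0.6},
    {"turn": [0, 0, 0], "translation": [-29.5, 27.7, 0], "hand": 0.6},
    {"turn": [0, 0, 0], "translation": [-29.5, 27.7, 0], "hand": 0.6},
    {"turn": [0, 0, 0], "translation": [-29.5, 27.7, 0], "hand": 0.6},
    {"turn": [0, 0, 0], "translation": [0, 0, 0], "hand": 0.6},
    {"turn": [0, 0, 0], "translation": [0, 0, 0], "hand": 0.6}
  ]
}}

```text
time_s: 2.6
eef_pos: [614.1, 18.1, 248.9]
ee_rot: [-0.001, 0.699, 0.715, -0.001]
force: [-0.9, 0.5, -0.3]
grip_width: 0.603
grip_force: 0.0
```

```bash
cat >> h.py <<'E'
from scipy.spatial.transform import Rotation as Ro
def go(x,y,z,yaw=None):
    s=sense();w,a,b,c=s['ee_rot'];R=Ro.from_quat([a,b,c,w]).as_matrix()
    d=R.T@(np.array([x,y,z])-s['eef_pos']);cy=np.degrees(np.arctan2(R[1,1],R[0,1]))
    t=s['eef_pos'];print('pos',t.round(1),'yaw',cy.round(2),'tool d',d.round(1),'rows',np.linalg.norm(d)/41)
    if yaw is not None:
        dy=(yaw-cy+90)%180-90
        r2=Ro.from_euler('z',yaw,degrees=True).as_matrix()@np.diag([1,1,1])
        ty=np.array([np.cos(np.radians(yaw)),np.sin(np.radians(yaw))]);q=(np.radians(cy+dy));ty=np.array([np.cos(q),np.sin(q)]);tx=np.array([-ty[1],ty[0]])
        D=np.array([x,y])-t[:2];print('turn z',-np.radians(dy),'after turn d',(tx@D).round(1),(ty@D).round(1),(t[2]-z).round(1))
    return s
E
python3 - <<'E'
from h import *
go(642,-9.2,130,1.5)
T=dict(np.load('top0.npz'));S=dict(np.load('side0.npz'))
# light navy ring (dark-blue, connected, not touching the bench): holes of the case mask
for n,c,roi in(('T',T,(392,168,448,222)),('S',S,(320,368,415,420))):
    u0,v0,u1,v1=roi;g=c['image'].max(2)[v0:v1,u0:u1]
    m=(g<120).astype(np.uint8);k,l,st,ce=cv2.connectedComponentsWithStats(m)
    for i in range(1,k):
        if 60<st[i,4]: 
            P=np.array([ray(c,x+u0,y+v0,35)[:2] for y,x in zip(*np.nonzero(l==i))],np.float32);r=cv2.minEnclosingCircle(P);print(n,st[i],np.round(r[0],1),round(r[1],1),cv2.minAreaRect(P))
E
```

```text
pos [614.1  18.1 248.9] yaw 1.35 tool d [-28.   27.5 118.8] rows 3.051875758538253
turn z -0.0026184653825138417 after turn d -28.0 27.2 118.9
T [   0    0   56   54 1526] [ 496.4 -423.7] 124.6 ((496.4046936035156, -423.6643981933594), (171.21205139160156, 181.08860778808594), 1.3762121200561523)
T [ 15  10  27  27 173] [ 507.4 -424. ] 43.3 ((507.38409423828125, -424.8487243652344), (83.32701110839844, 84.47212219238281), 89.86457061767578)
S [   0    0   95   52 2070] [ 513.4 -390.8] 99.3 ((513.3680419921875, -390.79345703125), (85.95594787597656, 179.00279235839844), 78.46659088134766)
```

Emit:
{"op": "move_arm", "data": {
  "moves": [
    {"turn": [0, 0, 0], "translation": [-14, 13.7, 20], "hand": 0.6},
    {"turn": [0, 0, 0], "translation": [-14, 13.7, 25], "hand": 0.6},
    {"turn": [0, 0, 0], "translation": [0, 0, 25], "hand": 0.6},
    {"turn": [0, 0, 0], "translation": [0, 0, 25], "hand": 0.6},
    {"turn": [0, 0, 0], "translation": [0, 0, 24], "hand": 0.6},
    {"turn": [0, 0, 0], "translation": [0, 0, 0], "hand": 0.6},
    {"turn": [0, 0, 0], "translation": [0, 0, 0], "hand": 0.6}
  ]
}}

```text
time_s: 3.18
eef_pos: [641.0, -6.8, 131.2]
ee_rot: [-0.001, 0.698, 0.717, -0.0]
force: [1.0, 0.3, 0.4]
grip_width: 0.605
grip_force: 0.0
```

Run:
```python
from h import *
go(642,-9.2,82,1.5)
c=cam('side');np.savez('s1.npz',**c)
W=cloud(c);m=np.isfinite(W[...,2])&(abs(W[...,0]-642)<80)&(abs(W[...,1]+9)<30)&(W[...,2]>85)
P=W[m];print(len(P),np.percentile(P[:,2],[0,1,5,20]))
for lo in(85,100,105,110,115,120,125,130,140):
    q=P[(P[:,2]>=lo)&(P[:,2]<lo+5)]
    if len(q): print(lo,len(q),q.min(0).round(0),q.max(0).round(0))
cv2.imwrite('pics/s1.png',cv2.resize(c['image'][120:260,310:430],None,fx=4.5,fy=4,interpolation=cv2.INTER_CUBIC))
```

```text
pos [641.   -6.8 131.2] yaw 1.54 tool d [-2.5  1.  49.2] rows 1.202870846866277
turn z 0.0007693501460035749 after turn d -2.5 0.9 49.2
2466 [115.80096673 123.88823751 141.83257059 181.64031438]
115 6 [609. -15. 116.] [667.   4. 119.]
120 22 [606. -20. 120.] [678.   4. 125.]
125 27 [602. -20. 125.] [677.  -0. 130.]
130 32 [601. -20. 130.] [679.   5. 135.]
140 39 [601. -21. 140.] [680.   3. 145.]
```

View pics/s1.png

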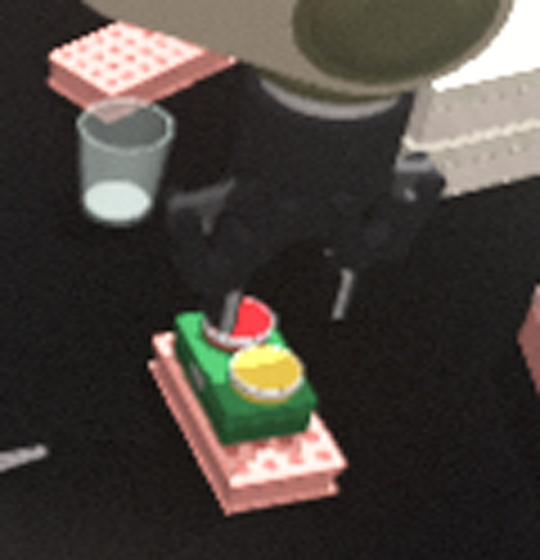

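The side crop shows the fingers straddling the stack above the dishes, tips around z 116 with the TCP at 131, so they stand about 15 mm ahead of it. The yellow dish is at crop pixel (267,372). I'll lower slowly.

Emit:
{"op": "move_arm", "data": {
  "moves": [
    {"turn": [0, 0, 0], "translation": [-2.2, 1.5, 15], "hand": 0.6},
    {"turn": [0, 0, 0], "translation": [0, 0, 15], "hand": 0.6},
    {"turn": [0, 0, 0], "translation": [0, 0, 10], "hand": 0.6},
    {"turn": [0, 0, 0], "translation": [0, 0, 5], "hand": 0.6},
    {"turn": [0, 0, 0], "translation": [0, 0, 2], "hand": 0.6},
    {"turn": [0, 0, 0], "translation": [0, 0, 0], "hand": 0.6},
    {"turn": [0, 0, 0], "translation": [0, 0, 0], "hand": 0.6},
    {"turn": [0, 0, 0], "translation": [0, 0, 0], "hand": 0.6}
  ]
}}

```text
time_s: 3.9
eef_pos: [643.6, -9.8, 85.2]
ee_rot: [0.001, 0.698, 0.716, 0.0]
force: [0.3, -0.2, -0.4]
grip_width: 0.599
grip_force: 0.0
```

Emit:
{"op": "move_arm", "data": {
  "moves": [
    {"turn": [0, 0, 0], "translation": [0, 0, 0], "hand": 0.52},
    {"turn": [0, 0, 0], "translation": [0, 0, 0], "hand": 0.48},
    {"turn": [0, 0, 0], "translation": [0, 0, 0], "hand": 0.44},
    {"turn": [0, 0, 0], "translation": [0, 0, 0], "hand": 0.4},
    {"turn": [0, 0, 0], "translation": [0, 0, 0], "hand": 0.36},
    {"turn": [0, 0, 0], "translation": [0, 0, 0], "hand": 0.3},
    {"turn": [0, 0, 0], "translation": [0, 0, 0], "hand": 0.3},
    {"turn": [0, 0, 0], "translation": [0, 0, 0], "hand": 0.3}
  ],
  "grip_force": 25
}}

```text
time_s: 4.57
eef_pos: [643.4, -9.9, 84.9]
ee_rot: [0.0, 0.698, 0.716, 0.0]
force: [-1.5, -0.2, 5.7]
grip_width: 0.428
grip_force: 24.9
```

Emit:
{"op": "move_arm", "data": {
  "moves": [
    {"turn": [0, 0, 0], "translation": [0, 0, -2], "hand": 0.3},
    {"turn": [0, 0, 0], "translation": [0, 0, -4], "hand": 0.3},
    {"turn": [0, 0, 0], "translation": [0, 0, -8], "hand": 0.3},
    {"turn": [0, 0, 0], "translation": [0, 0, -15], "hand": 0.3},
    {"turn": [0, 0, 0], "translation": [0, 0, -20], "hand": 0.3},
    {"turn": [0, 0, 0], "translation": [0, 0, -25], "hand": 0.3},
    {"turn": [0, 0, 0], "translation": [0, 0, -20], "hand": 0.3},
    {"turn": [0, 0, 0], "translation": [0, 0, -10], "hand": 0.3},
    {"turn": [0, 0, 0], "translation": [0, 0, 0], "hand": 0.3}
  ]
}}

```text
time_s: 5.32
eef_pos: [644.0, -9.9, 191.0]
ee_rot: [0.002, 0.698, 0.716, 0.001]
force: [-0.2, -0.8, -0.6]
grip_width: 0.426
grip_force: 25.1
```

Run:
```python
from h import *
go(509,-425.5,190,1.5)
c=cam('side');np.savez('s2.npz',**c);print(cv2.imwrite('pics/s2.png',cv2.resize(c['image'][90:260,290:430],None,fx=3.5,fy=3.5,interpolation=cv2.INTER_CUBIC)))
W=cloud(c);h=cv2.cvtColor(c['image'],cv2.COLOR_BGR2HSV);H,Sa,V=[h[...,i].astype(int) for i in range(3)]
m=(H>20)&(H<34)&(Sa>120)&(V>120);m[:90]=0;m[260:]=0;m[:,:290]=0;m[:,430:]=0
print('yellow pts',m.sum(),np.nanmedian(W[m],0),np.nanpercentile(W[m],[5,95],axis=0).round(0).tolist())
```

```text
pos [644.   -9.9 191. ] yaw 1.49 tool d [-411.9 -145.8    0.7] rows 10.65785420374988
turn z -0.00012439870736917708 after turn d -411.9 -145.9 1.0
True
yellow pts 121 [645.77488824 -11.00216898 179.00133899] [[632.0, -25.0, 170.0], [660.0, 4.0, 181.0]]
```

View pics/s2.png

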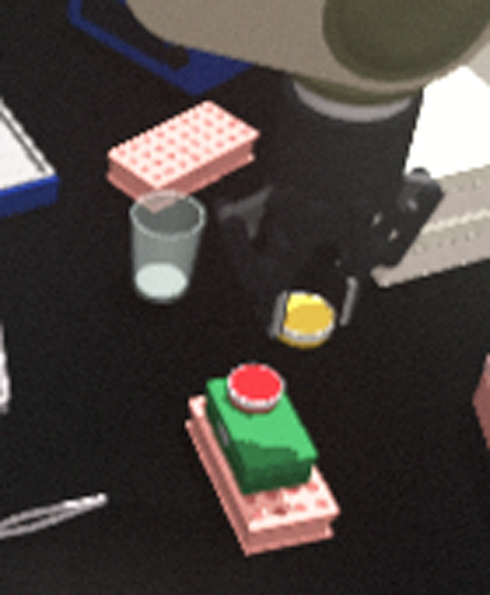

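The crop shows the yellow dish held level between the pads at (303,318), and the red dish still at (255,387) on the box. Next I carry the yellow dish to the light base.

Emit:
{"op": "move_arm", "data": {
  "moves": [
    {"turn": [0, 0, 0], "translation": [-15, -5, 0], "hand": 0.3},
    {"turn": [0, 0, 0], "translation": [-30, -10.5, 0], "hand": 0.3},
    {"turn": [0, 0, 0], "translation": [-38, -13.5, 0], "hand": 0.3},
    {"turn": [0, 0, 0], "translation": [-38, -13.5, 0], "hand": 0.3},
    {"turn": [0, 0, 0], "translation": [-38, -13.5, 0], "hand": 0.3},
    {"turn": [0, 0, 0], "translation": [-38, -13.5, 0], "hand": 0.3},
    {"turn": [0, 0, 0], "translation": [-38, -13.5, 0], "hand": 0.3},
    {"turn": [0, 0, 0], "translation": [-38, -13.5, 0], "hand": 0.3},
    {"turn": [0, 0, 0], "translation": [-38, -13.5, 0], "hand": 0.3},
    {"turn": [0, 0, 0], "translation": [-38, -13.5, 0], "hand": 0.3}
  ]
}}

```text
time_s: 6.2
eef_pos: [526.8, -364.0, 186.6]
ee_rot: [-0.001, 0.698, 0.716, -0.0]
force: [-0.1, -0.4, -0.3]
grip_width: 0.425
grip_force: 25.1
```

Emit:
{"op": "move_arm", "data": {
  "moves": [
    {"turn": [0, 0, 0], "translation": [-35, -12, 0], "hand": 0.3},
    {"turn": [0, 0, 0], "translation": [-20, -7, 0], "hand": 0.3},
    {"turn": [0, 0, 0], "translation": [-7.9, -3.4, 15], "hand": 0.3},
    {"turn": [0, 0, 0], "translation": [0, 0, 25], "hand": 0.3},
    {"turn": [0, 0, 0], "translation": [0, 0, 25], "hand": 0.3},
    {"turn": [0, 0, 0], "translation": [0, 0, 25], "hand": 0.3},
    {"turn": [0, 0, 0], "translation": [0, 0, 15], "hand": 0.3},
    {"turn": [0, 0, 0], "translation": [0, 0, 8], "hand": 0.3},
    {"turn": [0, 0, 0], "translation": [0, 0, 0], "hand": 0.3},
    {"turn": [0, 0, 0], "translation": [0, 0, 0], "hand": 0.3}
  ]
}}

```text
time_s: 7.03
eef_pos: [507.8, -425.7, 75.2]
ee_rot: [-0.0, 0.698, 0.716, -0.0]
force: [-0.7, -1.1, 0.2]
grip_width: 0.43
grip_force: 25.1
```

Run:
```python
from h import *
go(509.6,-425.4,58,1.5)
```

```text
pos [ 507.8 -425.7   75.2] yaw 1.48 tool d [ 0.2  1.9 17.2] rows 0.4215311663467917
turn z -0.00043285647930182194 after turn d 0.2 1.9 17.2
```

Emit:
{"op": "move_arm", "data": {
  "moves": [
    {"turn": [0, 0, 0], "translation": [0, 1.8, 7], "hand": 0.3},
    {"turn": [0, 0, 0], "translation": [0, 0, 4], "hand": 0.3},
    {"turn": [0, 0, 0], "translation": [0, 0, 2], "hand": 0.3},
    {"turn": [0, 0, 0], "translation": [0, 0, 1], "hand": 0.3},
    {"turn": [0, 0, 0], "translation": [0, 0, 1], "hand": 0.3},
    {"turn": [0, 0, 0], "translation": [0, 0, 0.5], "hand": 0.3},
    {"turn": [0, 0, 0], "translation": [0, 0, 0], "hand": 0.3},
    {"turn": [0, 0, 0], "translation": [0, 0, 0], "hand": 0.3}
  ]
}}

```text
time_s: 7.7
eef_pos: [510.0, -425.4, 60.0]
ee_rot: [0.0, 0.698, 0.716, -0.0]
force: [0.3, -0.4, -1.0]
grip_width: 0.427
grip_force: 25.1
```

Emit:
{"op": "move_arm", "data": {
  "moves": [
    {"turn": [0, 0, 0], "translation": [0, 0, 0.7], "hand": 0.3},
    {"turn": [0, 0, 0], "translation": [0, 0, 0.7], "hand": 0.3},
    {"turn": [0, 0, 0], "translation": [0, 0, 0.5], "hand": 0.3},
    {"turn": [0, 0, 0], "translation": [0, 0, 0], "hand": 0.3},
    {"turn": [0, 0, 0], "translation": [0, 0, 0], "hand": 0.3}
  ]
}}

```text
time_s: 8.12
eef_pos: [509.9, -425.3, 57.9]
ee_rot: [0.0, 0.698, 0.716, 0.0]
force: [-0.6, 0.3, 0.7]
grip_width: 0.427
grip_force: 25.2
```

Emit:
{"op": "move_arm", "data": {
  "moves": [
    {"turn": [0, 0, 0], "translation": [0, 0, 0.6], "hand": 0.3},
    {"turn": [0, 0, 0], "translation": [0, 0, 0.6], "hand": 0.3},
    {"turn": [0, 0, 0], "translation": [0, 0, 0], "hand": 0.3},
    {"turn": [0, 0, 0], "translation": [0, 0, 0], "hand": 0.3}
  ]
}}

```text
time_s: 8.45
eef_pos: [509.9, -425.4, 57.8]
ee_rot: [0.0, 0.698, 0.716, -0.0]
force: [-3.3, 2.8, 8.5]
grip_width: 0.432
grip_force: 25.8
```

Contact. I'll release and retreat.

Emit:
{"op": "move_arm", "data": {
  "moves": [
    {"turn": [0, 0, 0], "translation": [0, 0, -0.8], "hand": 0.43},
    {"turn": [0, 0, 0], "translation": [0, 0, 0], "hand": 0.48},
    {"turn": [0, 0, 0], "translation": [0, 0, 0], "hand": 0.54},
    {"turn": [0, 0, 0], "translation": [0, 0, 0], "hand": 0.6},
    {"turn": [0, 0, 0], "translation": [0, 0, 0], "hand": 0.6},
    {"turn": [0, 0, 0], "translation": [0, 0, -10], "hand": 0.6},
    {"turn": [0, 0, 0], "translation": [0, 0, -30], "hand": 0.6},
    {"turn": [0, 0, 0], "translation": [0, 0, -40], "hand": 0.6},
    {"turn": [0, 0, 0], "translation": [0, 0, -40], "hand": 0.6},
    {"turn": [0, 0, 0], "translation": [0, 0, -10], "hand": 0.6}
  ]
}}

```text
time_s: 9.28
eef_pos: [511.2, -426.7, 195.7]
ee_rot: [0.006, 0.698, 0.716, -0.001]
force: [0.7, -1.1, 1.0]
grip_width: 0.599
grip_force: 0.0
```

Run:
```python
from h import *
# red: where is it now
c=cam('side');h=cv2.cvtColor(c['image'],cv2.COLOR_BGR2HSV);H,Sa,V=[h[...,i].astype(int) for i in range(3)]
def cen(m,roi,z):
    u0,v0,u1,v1=roi;k=np.zeros(m.shape,bool);k[v0:v1,u0:u1]=m[v0:v1,u0:u1]
    P=np.array([ray(c,x,y,z)[:2] for y,x in zip(*np.nonzero(k))],np.float32);return len(P),P.mean(0),cv2.minAreaRect(P)
print('red',cen(((H<6)|(H>172))&(Sa>170)&(V>90),(335,175,395,250),74))
print('green',cen((H>40)&(H<85)&(Sa>120)&(V>120),(335,185,395,250),62))
print('yel',cen((H>20)&(H<34)&(Sa>120)&(V>120),(320,350,430,420),47))
go(642,34,190,1.5)
```

```text
<stdin>:6: RuntimeWarning: Mean of empty slice.
  ret = ret.dtype.type(ret / rcount)
Traceback (most recent call last):
cv2.error: OpenCV(4.12.0) /io/opencv/modules/imgproc/src/convhull.cpp:143: error: (-215:Assertion failed) total >= 0 && (depth == CV_32F || depth == CV_32S) in function 'convexHull'
```

```bash
cat >> h.py <<'E'
def col(c,k):
    h=cv2.cvtColor(c['image'],cv2.COLOR_BGR2HSV);H,Sa,V=[h[...,i].astype(int) for i in range(3)]
    return {'red':((H<6)|(H>172))&(Sa>170)&(V>90),'yel':(H>20)&(H<34)&(Sa>120)&(V>120),'green':(H>40)&(H<85)&(Sa>120)&(V>40),'pink':((H<12)|(H>165))&(Sa>40)&(Sa<170)&(V>90)}[k]
def cen(c,k,roi,z):
    u0,v0,u1,v1=roi;m=col(c,k)[v0:v1,u0:u1]
    P=np.array([ray(c,x+u0,y+v0,z)[:2] for y,x in zip(*np.nonzero(m))],np.float32)
    if len(P)<5: print(k,'none');return
    r=cv2.minAreaRect(P);print(k,len(P),P.mean(0).round(1),np.round(r[0],1),np.round(r[1],1),round(r[2],1))
E
python3 - <<'E'
from h import *
c=dict(np.load('s2.npz'));cen(c,'red',(335,175,395,235),74);cen(c,'green',(335,185,395,235),62)
c=cam('top');cen(c,'yel',(390,160,450,230),47);cen(c,'red',(260,130,315,168),74)
go(642,34,190,1.5)
E
```

```text
red 88 [643.3  34. ] [643.1  34.1] [27.8 29.4] 18.0
green 516 [636.5  -8. ] [638.   3.] [ 59.8 105.8] 1.1
yel none
red 5 [641.   28.9] [639.8  28.1] [ 7.3 19.6] 82.1
pos [ 510.6 -426.1  191.4] yaw 1.49 tool d [ 4.565e+02  1.433e+02 -4.000e-01] rows 11.670083523077494
turn z -9.744498000183379e-05 after turn d 456.5 143.4 1.4
```

Emit:
{"op": "move_arm", "data": {
  "moves": [
    {"turn": [0, 0, 0], "translation": [20, 6.3, 0], "hand": 0.6},
    {"turn": [0, 0, 0], "translation": [38, 12, 0], "hand": 0.6},
    {"turn": [0, 0, 0], "translation": [38, 12, 0], "hand": 0.6},
    {"turn": [0, 0, 0], "translation": [38, 12, 0], "hand": 0.6},
    {"turn": [0, 0, 0], "translation": [38, 12, 0], "hand": 0.6},
    {"turn": [0, 0, 0], "translation": [38, 12, 0], "hand": 0.6},
    {"turn": [0, 0, 0], "translation": [38, 12, 0], "hand": 0.6},
    {"turn": [0, 0, 0], "translation": [38, 12, 0], "hand": 0.6},
    {"turn": [0, 0, 0], "translation": [38, 12, 0], "hand": 0.6},
    {"turn": [0, 0, 0], "translation": [38, 12, 0], "hand": 0.6}
  ]
}}

```text
time_s: 10.22
eef_pos: [614.4, -58.4, 186.2]
ee_rot: [-0.001, 0.698, 0.716, -0.001]
force: [0.5, -0.8, 0.1]
grip_width: 0.604
grip_force: 0.0
```

Emit:
{"op": "move_arm", "data": {
  "moves": [
    {"turn": [0, 0, 0], "translation": [38, 12, 0], "hand": 0.6},
    {"turn": [0, 0, 0], "translation": [38, 12, 0], "hand": 0.6},
    {"turn": [0, 0, 0], "translation": [19, 6, 10], "hand": 0.6},
    {"turn": [0, 0, 0], "translation": [0, 0, 30], "hand": 0.6},
    {"turn": [0, 0, 0], "translation": [0, 0, 20], "hand": 0.6},
    {"turn": [0, 0, 0], "translation": [0, 0, 0], "hand": 0.6},
    {"turn": [0, 0, 0], "translation": [0, 0, 0], "hand": 0.6}
  ]
}}

```text
time_s: 10.8
eef_pos: [641.6, 35.3, 126.2]
ee_rot: [-0.001, 0.698, 0.716, -0.001]
force: [0.4, -0.4, -0.1]
grip_width: 0.598
grip_force: 0.0
```

Run:
```python
from h import *
go(642.5,34.7,85,1.5)
```

```text
pos [641.6  35.3 126.2] yaw 1.48 tool d [-0.6  1.  41.2] rows 1.0062515874190858
turn z -0.00028755335069918537 after turn d -0.6 0.9 41.2
```

Emit:
{"op": "move_arm", "data": {
  "moves": [
    {"turn": [0, 0, 0], "translation": [-0.6, 1, 15], "hand": 0.6},
    {"turn": [0, 0, 0], "translation": [0, 0, 14], "hand": 0.6},
    {"turn": [0, 0, 0], "translation": [0, 0, 8], "hand": 0.6},
    {"turn": [0, 0, 0], "translation": [0, 0, 4], "hand": 0.6},
    {"turn": [0, 0, 0], "translation": [0, 0, 0], "hand": 0.6},
    {"turn": [0, 0, 0], "translation": [0, 0, 0], "hand": 0.52},
    {"turn": [0, 0, 0], "translation": [0, 0, 0], "hand": 0.48},
    {"turn": [0, 0, 0], "translation": [0, 0, 0], "hand": 0.44},
    {"turn": [0, 0, 0], "translation": [0, 0, 0], "hand": 0.4},
    {"turn": [0, 0, 0], "translation": [0, 0, 0], "hand": 0.36}
  ]
}}

```text
time_s: 11.63
eef_pos: [643.7, 34.6, 87.7]
ee_rot: [0.001, 0.698, 0.716, 0.0]
force: [-1.6, 0.2, 5.9]
grip_width: 0.416
grip_force: 24.5
```

Emit:
{"op": "move_arm", "data": {
  "moves": [
    {"turn": [0, 0, 0], "translation": [0, 0, 0], "hand": 0.3},
    {"turn": [0, 0, 0], "translation": [0, 0, 0], "hand": 0.3},
    {"turn": [0, 0, 0], "translation": [0, 0, 0], "hand": 0.3}
  ]
}}

```text
time_s: 11.88
eef_pos: [643.7, 34.6, 87.8]
ee_rot: [0.001, 0.698, 0.716, 0.0]
force: [-1.2, 0.3, 6.2]
grip_width: 0.425
grip_force: 24.5
```

Emit:
{"op": "move_arm", "data": {
  "moves": [
    {"turn": [0, 0, 0], "translation": [0, 0, 0], "hand": 0.44},
    {"turn": [0, 0, 0], "translation": [0, 0, 0], "hand": 0.5},
    {"turn": [0, 0, 0], "translation": [0, 0, 1.5], "hand": 0.5},
    {"turn": [0, 0, 0], "translation": [0, 0, 1.5], "hand": 0.5},
    {"turn": [0, 0, 0], "translation": [0, 0, 0], "hand": 0.5},
    {"turn": [0, 0, 0], "translation": [0, 0, 0], "hand": 0.44},
    {"turn": [0, 0, 0], "translation": [0, 0, 0], "hand": 0.4},
    {"turn": [0, 0, 0], "translation": [0, 0, 0], "hand": 0.3},
    {"turn": [0, 0, 0], "translation": [0, 0, 0], "hand": 0.3},
    {"turn": [0, 0, 0], "translation": [0, 0, 0], "hand": 0.3}
  ]
}}

```text
time_s: 12.72
eef_pos: [643.3, 34.7, 83.5]
ee_rot: [-0.0, 0.698, 0.716, -0.0]
force: [0.2, -0.2, -0.9]
grip_width: 0.427
grip_force: 25.0
```

Emit:
{"op": "move_arm", "data": {
  "moves": [
    {"turn": [0, 0, 0], "translation": [0, 0, -2], "hand": 0.3},
    {"turn": [0, 0, 0], "translation": [0, 0, -4], "hand": 0.3},
    {"turn": [0, 0, 0], "translation": [0, 0, -8], "hand": 0.3},
    {"turn": [0, 0, 0], "translation": [0, 0, -15], "hand": 0.3},
    {"turn": [0, 0, 0], "translation": [0, 0, -20], "hand": 0.3},
    {"turn": [0, 0, 0], "translation": [0, 0, -25], "hand": 0.3},
    {"turn": [0, 0, 0], "translation": [0, 0, -20], "hand": 0.3},
    {"turn": [0, 0, 0], "translation": [0, 0, -10], "hand": 0.3},
    {"turn": [0, 0, 0], "translation": [0, 0, 0], "hand": 0.3}
  ]
}}

```text
time_s: 13.47
eef_pos: [644.1, 34.6, 190.5]
ee_rot: [0.002, 0.698, 0.716, 0.001]
force: [0.8, -0.1, -0.4]
grip_width: 0.431
grip_force: 25.1
```

Run:
```python
from h import *
s=go(464.2,-186,190,1.5)
c=cam('side');np.savez('s3.npz',**c)
z=s['eef_pos'][2]-11
cen(c,'red',(300,100,430,220),z);cen(c,'green',(335,175,395,250),62)
W=cloud(c);m=col(c,'red');m[:100]=0;m[220:]=0;m[:,:300]=0;m[:,430:]=0;print(np.nanmedian(W[m],0))
cen(c,'yel',(320,350,430,420),47)
cv2.imwrite('pics/s3.png',cv2.resize(np.hstack([c['image'][100:260,300:430],np.vstack([c['image'][340:,310:440],np.zeros((80,130,3),np.uint8)])]),None,fx=3,fy=3,interpolation=cv2.INTER_CUBIC))
```

```text
pos [644.1  34.6 190.5] yaw 1.5 tool d [-215.9 -185.6   -0.3] rows 6.944499978589209
turn z -8.094233534424334e-05 after turn d -215.9 -185.7 0.5
red 97 [645.9  33.4] [645.   27.5] [46.1 27.6] 67.1
green 733 [638.    2.2] [637.4   3.3] [ 61.2 106.1] 1.7
[645.27824781  33.40664527 180.4638946 ]
yel none
```

View pics/s3.png

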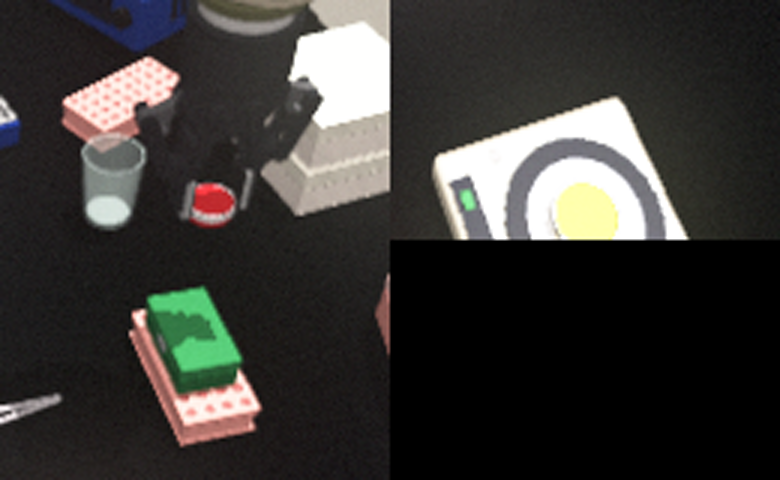

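The red dish is held level at crop pixel (212,203). The yellow dish sits centred on the glass disc at (585,213).

Emit:
{"op": "move_arm", "data": {
  "moves": [
    {"turn": [0, 0, 0], "translation": [-14, -12, 0], "hand": 0.3},
    {"turn": [0, 0, 0], "translation": [-28, -24, 0], "hand": 0.3},
    {"turn": [0, 0, 0], "translation": [-29, -25, 0], "hand": 0.3},
    {"turn": [0, 0, 0], "translation": [-29, -25, 0], "hand": 0.3},
    {"turn": [0, 0, 0], "translation": [-29, -25, 0], "hand": 0.3},
    {"turn": [0, 0, 0], "translation": [-29, -25, 0], "hand": 0.3},
    {"turn": [0, 0, 0], "translation": [-29, -25, 0], "hand": 0.3},
    {"turn": [0, 0, 0], "translation": [-20, -17, 0], "hand": 0.3},
    {"turn": [0, 0, 0], "translation": [-8.9, -7.6, 10], "hand": 0.3},
    {"turn": [0, 0, 0], "translation": [0, 0, 20], "hand": 0.3}
  ]
}}

```text
time_s: 14.35
eef_pos: [462.3, -188.1, 157.6]
ee_rot: [0.001, 0.699, 0.715, -0.0]
force: [0.3, 0.1, 0.2]
grip_width: 0.428
grip_force: 25.2
```

Emit:
{"op": "move_arm", "data": {
  "moves": [
    {"turn": [0, 0, 0], "translation": [0, 0, 25], "hand": 0.3},
    {"turn": [0, 0, 0], "translation": [0, 0, 25], "hand": 0.3},
    {"turn": [0, 0, 0], "translation": [0, 0, 20], "hand": 0.3},
    {"turn": [0, 0, 0], "translation": [0, 0, 12], "hand": 0.3},
    {"turn": [0, 0, 0], "translation": [0, 0, 0], "hand": 0.3},
    {"turn": [0, 0, 0], "translation": [0, 0, 0], "hand": 0.3},
    {"turn": [0, 0, 0], "translation": [0, 0, 0], "hand": 0.3}
  ]
}}

```text
time_s: 14.93
eef_pos: [463.5, -186.0, 75.8]
ee_rot: [0.0, 0.698, 0.716, 0.0]
force: [0.4, 0.1, 0.4]
grip_width: 0.426
grip_force: 25.2
```

Run:
```python
from h import *
s=go(464.2,-186,62,1.5)
```

```text
pos [ 463.5 -186.    75.8] yaw 1.49 tool d [-0.   0.7 13.8] rows 0.33796007598482514
turn z -0.00015119638650831072 after turn d -0.0 0.7 13.8
```

Emit:
{"op": "move_arm", "data": {
  "moves": [
    {"turn": [0, 0, 0], "translation": [0, 0.7, 6], "hand": 0.3},
    {"turn": [0, 0, 0], "translation": [0, 0, 3.5], "hand": 0.3},
    {"turn": [0, 0, 0], "translation": [0, 0, 1.5], "hand": 0.3},
    {"turn": [0, 0, 0], "translation": [0, 0, 0.8], "hand": 0.3},
    {"turn": [0, 0, 0], "translation": [0, 0, 0.7], "hand": 0.3},
    {"turn": [0, 0, 0], "translation": [0, 0, 0], "hand": 0.3},
    {"turn": [0, 0, 0], "translation": [0, 0, 0], "hand": 0.3}
  ]
}}

```text
time_s: 15.52
eef_pos: [464.1, -186.0, 63.1]
ee_rot: [0.0, 0.698, 0.716, -0.0]
force: [0.3, -0.3, -0.5]
grip_width: 0.425
grip_force: 25.2
```

Emit:
{"op": "move_arm", "data": {
  "moves": [
    {"turn": [0, 0, 0], "translation": [0, 0, 0.4], "hand": 0.3},
    {"turn": [0, 0, 0], "translation": [0, 0, 0.4], "hand": 0.3},
    {"turn": [0, 0, 0], "translation": [0, 0, 0], "hand": 0.3},
    {"turn": [0, 0, 0], "translation": [0, 0, 0], "hand": 0.3}
  ]
}}

```text
time_s: 15.85
eef_pos: [464.1, -185.9, 62.2]
ee_rot: [0.0, 0.698, 0.716, 0.0]
force: [-0.4, 0.6, 0.0]
grip_width: 0.427
grip_force: 25.2
```

Emit:
{"op": "move_arm", "data": {
  "moves": [
    {"turn": [0, 0, 0], "translation": [0, 0, 0.4], "hand": 0.3},
    {"turn": [0, 0, 0], "translation": [0, 0, 0.5], "hand": 0.3},
    {"turn": [0, 0, 0], "translation": [0, 0, 0], "hand": 0.3},
    {"turn": [0, 0, 0], "translation": [0, 0, 0], "hand": 0.3}
  ]
}}

```text
time_s: 16.18
eef_pos: [464.1, -185.9, 61.3]
ee_rot: [-0.0, 0.698, 0.716, -0.0]
force: [-0.2, 0.1, -0.2]
grip_width: 0.428
grip_force: 25.1
```

Emit:
{"op": "move_arm", "data": {
  "moves": [
    {"turn": [0, 0, 0], "translation": [0, 0, 0.5], "hand": 0.3},
    {"turn": [0, 0, 0], "translation": [0, 0, 0.5], "hand": 0.3},
    {"turn": [0, 0, 0], "translation": [0, 0, 0], "hand": 0.3},
    {"turn": [0, 0, 0], "translation": [0, 0, 0], "hand": 0.3}
  ]
}}

```text
time_s: 16.52
eef_pos: [464.1, -185.9, 61.1]
ee_rot: [0.0, 0.698, 0.716, -0.0]
force: [-3.4, 2.2, 11.6]
grip_width: 0.429
grip_force: 26.0
```

Emit:
{"op": "move_arm", "data": {
  "moves": [
    {"turn": [0, 0, 0], "translation": [0, 0, -0.9], "hand": 0.43},
    {"turn": [0, 0, 0], "translation": [0, 0, 0], "hand": 0.48},
    {"turn": [0, 0, 0], "translation": [0, 0, 0], "hand": 0.54},
    {"turn": [0, 0, 0], "translation": [0, 0, 0], "hand": 0.6},
    {"turn": [0, 0, 0], "translation": [0, 0, 0], "hand": 0.6},
    {"turn": [0, 0, 0], "translation": [0, 0, -10], "hand": 0.6},
    {"turn": [0, 0, 0], "translation": [0, 0, -30], "hand": 0.6},
    {"turn": [0, 0, 0], "translation": [0, 0, -40], "hand": 0.7},
    {"turn": [0, 0, 0], "translation": [0, 0, -30], "hand": 0.8},
    {"turn": [0, 0, 0], "translation": [0, 0, 0], "hand": 0.8}
  ]
}}

```text
time_s: 17.35
eef_pos: [466.1, -187.2, 177.6]
ee_rot: [0.005, 0.698, 0.716, 0.001]
force: [0.2, -0.0, -0.5]
grip_width: 0.8
grip_force: 0.0
```

Run:
```python
from h import *
c=cam('side');np.savez('s4.npz',**c)
cen(c,'red',(250,240,370,350),52);cen(c,'green',(330,170,400,250),62);cen(c,'pink',(330,170,400,260),30)
W=cloud(c);z=W[...,2];m=np.zeros(z.shape,bool);m[170:255,330:400]=1
for lo,hi in((56,68),(24,36)):
    P=W[m&(z>lo)&(z<hi)][:,:2].astype(np.float32);print(lo,len(P),P.mean(0) if len(P) else 0,cv2.minAreaRect(P) if len(P)>5 else 0)
go(642,12,150,1.5)
```

```text
red 87 [ 465.1 -190. ] [ 465.2 -187.6] [28.9 29. ] 27.7
green 661 [640.1   3.8] [638.1   3.1] [ 58.8 105.4] 2.1
pink 398 [636.1 -40.5] [639.4  -4. ] [ 77.3 147.1] 2.2
56 560 [639.23444    8.502107] ((639.6710205078125, 10.192790985107422), (52.233299255371094, 88.09120178222656), 2.691847085952759)
24 350 [641.585    -35.202217] ((642.3978271484375, 2.3946990966796875), (66.25588989257812, 126.33329772949219), 2.272942066192627)
pos [ 465.2 -186.6  174.6] yaw 1.5 tool d [194.  181.8  24.8] rows 6.514131571122193
turn z -6.205939098007614e-05 after turn d 193.9 182.0 24.6
```

Emit:
{"op": "move_arm", "data": {
  "moves": [
    {"turn": [0, 0, -0.009], "translation": [0, 0, 0], "hand": 0.8},
    {"turn": [0, 0, 0], "translation": [27.7, 25.6, 0], "hand": 0.8},
    {"turn": [0, 0, 0], "translation": [27.7, 25.6, 0], "hand": 0.8},
    {"turn": [0, 0, 0], "translation": [27.7, 25.6, 0], "hand": 0.8},
    {"turn": [0, 0, 0], "translation": [27.7, 25.6, 0], "hand": 0.8},
    {"turn": [0, 0, 0], "translation": [27.7, 25.6, 0], "hand": 0.8},
    {"turn": [0, 0, 0], "translation": [27.7, 25.6, 0], "hand": 0.8},
    {"turn": [0, 0, 0], "translation": [27.7, 25.6, 20], "hand": 0.8},
    {"turn": [0, 0, 0], "translation": [0, 0, 20], "hand": 0.8},
    {"turn": [0, 0, 0], "translation": [0, 0, 0], "hand": 0.8}
  ]
}}

```text
time_s: 18.23
eef_pos: [633.8, 15.3, 125.6]
ee_rot: [-0.004, 0.694, 0.72, -0.003]
force: [-1.0, 0.8, -0.7]
grip_width: 0.801
grip_force: 0.0
```

Run:
```python
from h import *
go(639.5,11.3,61,2)
```

```text
pos [633.8  15.3 125.6] yaw 2.17 tool d [-4.3  6.2 64.6] rows 1.585121379615871
turn z 0.002989712878294535 after turn d -4.2 5.5 64.6
```

Emit:
{"op": "move_arm", "data": {
  "moves": [
    {"turn": [0, 0, 0], "translation": [0, 0, 15], "hand": 0.8},
    {"turn": [0, 0, 0], "translation": [0, 0, 0], "hand": 0.8},
    {"turn": [0, 0, 0], "translation": [0, 0, 0], "hand": 0.8},
    {"turn": [0, 0, 0], "translation": [0, 0, 0], "hand": 0.8}
  ]
}}

```text
time_s: 18.57
eef_pos: [635.7, 12.7, 117.6]
ee_rot: [0.0, 0.695, 0.719, 0.0]
force: [0.6, 0.1, 0.1]
grip_width: 0.797
grip_force: 0.0
```

Run:
```python
from h import *
go(639.5,11.3,61,2)
```

```text
pos [635.7  12.7 117.6] yaw 1.96 tool d [-1.6  3.7 56.6] rows 1.3836000587759478
turn z -0.0007122755181941114 after turn d -1.6 3.7 56.6
```

Emit:
{"op": "move_arm", "data": {
  "moves": [
    {"turn": [0, 0, 0], "translation": [-1.6, 3.7, 15], "hand": 0.8},
    {"turn": [0, 0, 0], "translation": [0, 0, 20], "hand": 0.8},
    {"turn": [0, 0, 0], "translation": [0, 0, 14], "hand": 0.8},
    {"turn": [0, 0, 0], "translation": [0, 0, 7.5], "hand": 0.8},
    {"turn": [0, 0, 0], "translation": [0, 0, 0], "hand": 0.8},
    {"turn": [0, 0, 0], "translation": [0, 0, 0], "hand": 0.74},
    {"turn": [0, 0, 0], "translation": [0, 0, 0], "hand": 0.7},
    {"turn": [0, 0, 0], "translation": [0, 0, 0], "hand": 0.66},
    {"turn": [0, 0, 0], "translation": [0, 0, 0], "hand": 0.62},
    {"turn": [0, 0, 0], "translation": [0, 0, 0], "hand": 0.58}
  ],
  "grip_force": 35
}}

```text
time_s: 19.4
eef_pos: [640.1, 11.9, 61.2]
ee_rot: [0.001, 0.695, 0.719, 0.001]
force: [-0.0, 0.0, 5.1]
grip_width: 0.601
grip_force: 38.3
```

Emit:
{"op": "move_arm", "data": {
  "moves": [
    {"turn": [0, 0, 0], "translation": [0, 0, 0], "hand": 0.54},
    {"turn": [0, 0, 0], "translation": [0, 0, 0], "hand": 0.45},
    {"turn": [0, 0, 0], "translation": [0, 0, 0], "hand": 0.45},
    {"turn": [0, 0, 0], "translation": [0, 0, 0], "hand": 0.45}
  ]
}}

```text
time_s: 19.73
eef_pos: [640.1, 11.9, 61.3]
ee_rot: [0.001, 0.695, 0.719, 0.001]
force: [-0.5, -0.0, 5.3]
grip_width: 0.598
grip_force: 38.4
```

Emit:
{"op": "move_arm", "data": {
  "moves": [
    {"turn": [0, 0, 0], "translation": [0, 0, -2], "hand": 0.45},
    {"turn": [0, 0, 0], "translation": [0, 0, -4], "hand": 0.45},
    {"turn": [0, 0, 0], "translation": [0, 0, -8], "hand": 0.45},
    {"turn": [0, 0, 0], "translation": [0, 0, -15], "hand": 0.45},
    {"turn": [0, 0, 0], "translation": [0, 0, -20], "hand": 0.45},
    {"turn": [0, 0, 0], "translation": [0, 0, -20], "hand": 0.45},
    {"turn": [0, 0, 0], "translation": [0, 0, -15], "hand": 0.45},
    {"turn": [0, 0, 0], "translation": [0, 0, -6], "hand": 0.45},
    {"turn": [0, 0, 0], "translation": [0, 0, 0], "hand": 0.45},
    {"turn": [0, 0, 0], "translation": [0, 0, 0], "hand": 0.45}
  ]
}}

```text
time_s: 20.57
eef_pos: [639.3, 12.0, 149.7]
ee_rot: [-0.0, 0.695, 0.719, -0.0]
force: [0.7, -0.5, -1.0]
grip_width: 0.604
grip_force: 37.6
```

Run:
```python
from h import *
s=go(441.5,170,150,-6)
c=cam('side');np.savez('s5.npz',**c)
W=cloud(c);z=W[...,2];m=np.zeros(z.shape,bool);m[170:255,330:400]=1
P=W[m&(z>24)&(z<36)][:,:2].astype(np.float32);print('rack',len(P),cv2.minAreaRect(P))
g=col(c,'green');g[:80]=0;g[250:]=0;g[:,:300]=0;g[:,440:]=0
Q=W[g];Q=Q[np.isfinite(Q[:,2])];print(len(Q),Q.min(0),Q.max(0));top=Q[Q[:,2]>Q[:,2].max()-8];print(cv2.minAreaRect(top[:,:2].astype(np.float32)),np.polyfit(top[:,1],top[:,2],1))
cv2.imwrite('pics/s5.png',cv2.resize(c['image'][80:260,290:440],None,fx=3.3,fy=3.3,interpolation=cv2.INTER_CUBIC))
```

```text
pos [639.3  12.  149.7] yaw 2.01 tool d [ 164.8 -192.1   -0.2] rows 6.173577378633018
turn z 0.13977089197218626 after turn d 136.5 -213.2 -0.3
rack 1008 ((639.1954956054688, 73.37645721435547), (66.85488891601562, 268.2314453125), 2.5851364135742188)
518 [614.19908841 -33.52856408  -1.16956383] [747.80094768 211.97044738 205.15758737]
((621.18359375, -5.74505090713501), (3.62699031829834, 0.0), -171.59918212890625) [ 14.1727112  282.82552521]
```

View pics/s5.png

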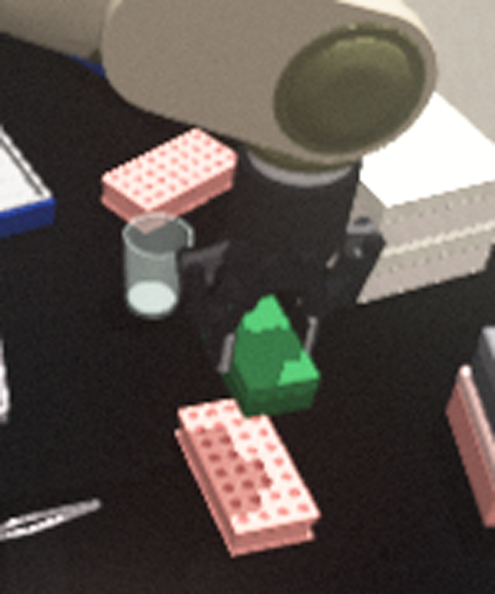

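The crop shows the green box held level at (265,355) above the rack, whose top is now free at (250,475). Next the box goes to the tray.

Emit:
{"op": "move_arm", "data": {
  "moves": [
    {"turn": [0, 0, 0.07], "translation": [0, 0, 0], "hand": 0.45},
    {"turn": [0, 0, 0.07], "translation": [0, 0, 0], "hand": 0.45},
    {"turn": [0, 0, 0], "translation": [10.5, -16.2, 0], "hand": 0.45},
    {"turn": [0, 0, 0], "translation": [18, -28, 0], "hand": 0.45},
    {"turn": [0, 0, 0], "translation": [18, -28, 0], "hand": 0.45},
    {"turn": [0, 0, 0], "translation": [18, -28, 0], "hand": 0.45},
    {"turn": [0, 0, 0], "translation": [18, -28, 0], "hand": 0.45},
    {"turn": [0, 0, 0], "translation": [18, -28, 0], "hand": 0.45},
    {"turn": [0, 0, 0], "translation": [18, -28, 0], "hand": 0.45},
    {"turn": [0, 0, 0], "translation": [18, -28, 0], "hand": 0.45}
  ]
}}

```text
time_s: 21.45
eef_pos: [440.9, 170.6, 149.2]
ee_rot: [-0.001, 0.743, 0.669, -0.001]
force: [1.2, 0.1, -1.8]
grip_width: 0.598
grip_force: 37.5
```

Emit:
{"op": "move_arm", "data": {
  "moves": [
    {"turn": [0, 0, 0], "translation": [0, 0, 0], "hand": 0.45},
    {"turn": [0, 0, 0], "translation": [0, 0, 15], "hand": 0.45},
    {"turn": [0, 0, 0], "translation": [0, 0, 25], "hand": 0.45},
    {"turn": [0, 0, 0], "translation": [0, 0, 25], "hand": 0.45},
    {"turn": [0, 0, 0], "translation": [0, 0, 15], "hand": 0.45},
    {"turn": [0, 0, 0], "translation": [0, 0, 8], "hand": 0.45},
    {"turn": [0, 0, 0], "translation": [0, 0, 0], "hand": 0.45},
    {"turn": [0, 0, 0], "translation": [0, 0, 0], "hand": 0.45},
    {"turn": [0, 0, 0], "translation": [0, 0, 0], "hand": 0.45}
  ]
}}

```text
time_s: 22.2
eef_pos: [443.4, 170.0, 63.0]
ee_rot: [0.0, 0.743, 0.669, 0.001]
force: [-0.4, -0.0, -1.0]
grip_width: 0.599
grip_force: 37.6
```

Run:
```python
from h import *
s=go(441.5,170,35.3,-6)
c=cam('side');cv2.imwrite('pics/s6.png',cv2.resize(c['image'][120:230,200:340],None,fx=4,fy=4,interpolation=cv2.INTER_CUBIC))
```

```text
pos [443.4 170.   63. ] yaw -6.02 tool d [-0.2 -1.9 27.7] rows 0.6761877937291935
turn z -0.00033345352271586657 after turn d -0.2 -1.9 27.7
```

View pics/s6.png

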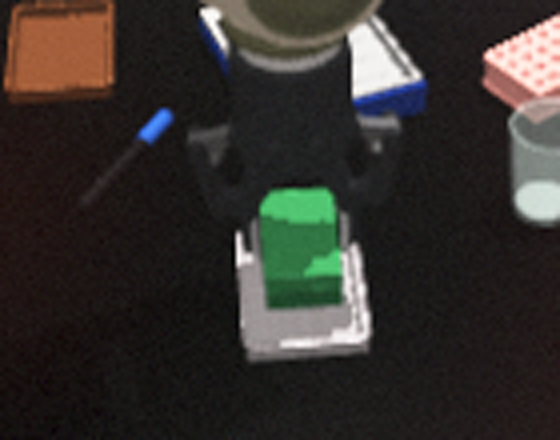

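The box hovers above the tray, aligned with it, with its near edge at crop pixel (305,295). I'll lower it.

Emit:
{"op": "move_arm", "data": {
  "moves": [
    {"turn": [0, 0, 0], "translation": [0, -1.8, 8], "hand": 0.45},
    {"turn": [0, 0, 0], "translation": [0, 0, 8], "hand": 0.45},
    {"turn": [0, 0, 0], "translation": [0, 0, 5], "hand": 0.45},
    {"turn": [0, 0, 0], "translation": [0, 0, 3], "hand": 0.45},
    {"turn": [0, 0, 0], "translation": [0, 0, 1.5], "hand": 0.45},
    {"turn": [0, 0, 0], "translation": [0, 0, 0.7], "hand": 0.45},
    {"turn": [0, 0, 0], "translation": [0, 0, 0.7], "hand": 0.45},
    {"turn": [0, 0, 0], "translation": [0, 0, 0], "hand": 0.45},
    {"turn": [0, 0, 0], "translation": [0, 0, 0], "hand": 0.45}
  ]
}}

```text
time_s: 23.0
eef_pos: [441.1, 170.1, 35.4]
ee_rot: [0.0, 0.743, 0.669, 0.0]
force: [-0.4, 0.8, -0.9]
grip_width: 0.598
grip_force: 37.6
```

Emit:
{"op": "move_arm", "data": {
  "moves": [
    {"turn": [0, 0, 0], "translation": [0, 0, 0.5], "hand": 0.45},
    {"turn": [0, 0, 0], "translation": [0, 0, 0.5], "hand": 0.45},
    {"turn": [0, 0, 0], "translation": [0, 0, 0], "hand": 0.45},
    {"turn": [0, 0, 0], "translation": [0, 0, 0], "hand": 0.45}
  ]
}}

```text
time_s: 23.33
eef_pos: [441.2, 170.2, 35.2]
ee_rot: [0.0, 0.743, 0.669, 0.0]
force: [-4.3, -1.7, 10.7]
grip_width: 0.599
grip_force: 39.0
```

Emit:
{"op": "move_arm", "data": {
  "moves": [
    {"turn": [0, 0, 0], "translation": [0, 0, -0.8], "hand": 0.6},
    {"turn": [0, 0, 0], "translation": [0, 0, 0], "hand": 0.66},
    {"turn": [0, 0, 0], "translation": [0, 0, 0], "hand": 0.72},
    {"turn": [0, 0, 0], "translation": [0, 0, 0], "hand": 0.76},
    {"turn": [0, 0, 0], "translation": [0, 0, 0], "hand": 0.76},
    {"turn": [0, 0, 0], "translation": [0, 0, -10], "hand": 0.76},
    {"turn": [0, 0, 0], "translation": [0, 0, -30], "hand": 0.76},
    {"turn": [0, 0, 0], "translation": [0, 0, -40], "hand": 1},
    {"turn": [0, 0, 0], "translation": [0, 0, -35], "hand": 1},
    {"turn": [0, 0, 0], "translation": [0, 0, 0], "hand": 1}
  ]
}}

```text
time_s: 24.17
eef_pos: [443.7, 170.6, 156.9]
ee_rot: [0.003, 0.743, 0.669, 0.005]
force: [0.4, 0.6, 0.2]
grip_width: 1.0
grip_force: 0.0
```

Run:
```python
from h import *
c=cam('side');np.savez('s7.npz',**c)
W=cloud(c);z=W[...,2]
m=np.zeros(z.shape,bool);m[185:255,335:400]=1;k=m&(z>24)&(z<36)
P=W[k][:,:2].astype(np.float32);print('rack',len(P),P.mean(0),cv2.minAreaRect(P))
m[:]=0;m[150:220,245:310]=1
P=W[m&(z>28)&(z<42)&col(c,'green')][:,:2].astype(np.float32);print('box',len(P),cv2.minAreaRect(P) if len(P) else 0)
g=m&col(c,'green');print('green z',np.nanpercentile(z[g],[5,50,95]))
go(640,3.5,120,2.2)
```

```text
rack 1048 [ 6.4128943e+02 -2.7153888e-01] ((642.2056884765625, 5.543712615966797), (66.76798248291016, 131.02813720703125), 2.2012503147125244)
box 420 ((441.49072265625, 169.45904541015625), (89.48492431640625, 48.98495864868164), 82.9114990234375)
green z [11.86284149 35.38770922 38.02173415]
pos [442.5 170.4 153.9] yaw -6.01 tool d [-145.4  213.6   35.2] rows 6.360097640879827
turn z -0.14322849284913433 after turn d -174.3 190.9 33.9
```

The box lies flat in the tray. Now the rack.

Emit:
{"op": "move_arm", "data": {
  "moves": [
    {"turn": [0, 0, -0.072], "translation": [0, 0, 0], "hand": 1},
    {"turn": [0, 0, -0.071], "translation": [0, 0, 0], "hand": 1},
    {"turn": [0, 0, 0], "translation": [-24.9, 27.3, 0], "hand": 1},
    {"turn": [0, 0, 0], "translation": [-24.9, 27.3, 0], "hand": 1},
    {"turn": [0, 0, 0], "translation": [-24.9, 27.3, 0], "hand": 1},
    {"turn": [0, 0, 0], "translation": [-24.9, 27.3, 0], "hand": 1},
    {"turn": [0, 0, 0], "translation": [-24.9, 27.3, 0], "hand": 1},
    {"turn": [0, 0, 0], "translation": [-24.9, 27.3, 0], "hand": 1},
    {"turn": [0, 0, 0], "translation": [-24.9, 27.3, 0], "hand": 1},
    {"turn": [0, 0, 0], "translation": [0, 0, 0], "hand": 1}
  ]
}}

```text
time_s: 25.05
eef_pos: [641.4, -1.3, 148.6]
ee_rot: [0.0, 0.695, 0.719, -0.0]
force: [0.1, 0.7, 0.7]
grip_width: 0.999
grip_force: 0.0
```

Emit:
{"op": "move_arm", "data": {
  "moves": [
    {"turn": [0, 0, 0], "translation": [0, 0, 30], "hand": 1},
    {"turn": [0, 0, 0], "translation": [0, 0, 30], "hand": 1},
    {"turn": [0, 0, 0], "translation": [0, 0, 20], "hand": 1},
    {"turn": [0, 0, 0], "translation": [0, 0, 0], "hand": 1},
    {"turn": [0, 0, 0], "translation": [0, 0, 0], "hand": 1},
    {"turn": [0, 0, 0], "translation": [0, 0, 0], "hand": 1}
  ]
}}

```text
time_s: 25.55
eef_pos: [639.2, 3.2, 71.6]
ee_rot: [0.001, 0.693, 0.72, 0.001]
force: [-0.6, 0.1, -0.2]
grip_width: 1.003
grip_force: 0.0
```

Run:
```python
from h import *
go(640.3,4,27,2.2)
c=cam('side');cv2.imwrite('pics/s8.png',cv2.resize(c['image'][140:260,300:430],None,fx=4,fy=4,interpolation=cv2.INTER_CUBIC))
```

```text
pos [639.2   3.2  71.6] yaw 2.19 tool d [ 0.7  1.1 44.6] rows 1.087578922396978
turn z -0.00024612939988260407 after turn d 0.7 1.2 44.6
```

View pics/s8.png

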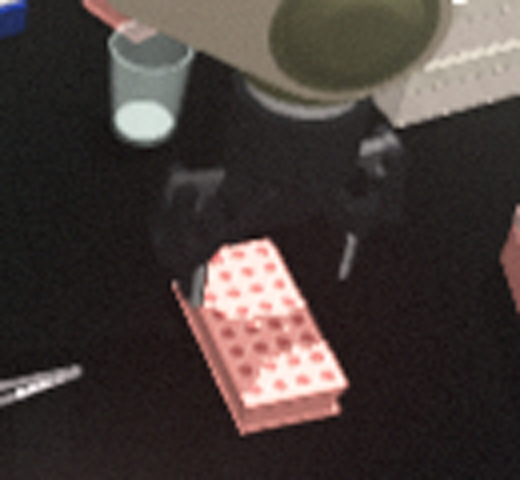

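The crop shows the pads straddling the rack, left at (197,285) and right at (348,255). I'll descend in stages.

Emit:
{"op": "move_arm", "data": {
  "moves": [
    {"turn": [0, 0, 0], "translation": [0.7, 1.1, 12], "hand": 1},
    {"turn": [0, 0, 0], "translation": [0, 0, 10], "hand": 1},
    {"turn": [0, 0, 0], "translation": [0, 0, 8], "hand": 1},
    {"turn": [0, 0, 0], "translation": [0, 0, 7], "hand": 1},
    {"turn": [0, 0, 0], "translation": [0, 0, 5], "hand": 1},
    {"turn": [0, 0, 0], "translation": [0, 0, 2.6], "hand": 1},
    {"turn": [0, 0, 0], "translation": [0, 0, 0], "hand": 1},
    {"turn": [0, 0, 0], "translation": [0, 0, 0], "hand": 1}
  ]
}}

```text
time_s: 26.27
eef_pos: [639.8, 4.0, 25.6]
ee_rot: [0.0, 0.694, 0.72, 0.0]
force: [0.4, -0.6, -0.3]
grip_width: 1.002
grip_force: 0.0
```

Emit:
{"op": "move_arm", "data": {
  "moves": [
    {"turn": [0, 0, 0], "translation": [0, 0, 0], "hand": 0.92},
    {"turn": [0, 0, 0], "translation": [0, 0, 0], "hand": 0.86},
    {"turn": [0, 0, 0], "translation": [0, 0, 0], "hand": 0.82},
    {"turn": [0, 0, 0], "translation": [0, 0, 0], "hand": 0.78},
    {"turn": [0, 0, 0], "translation": [0, 0, 0], "hand": 0.74},
    {"turn": [0, 0, 0], "translation": [0, 0, 0], "hand": 0.68},
    {"turn": [0, 0, 0], "translation": [0, 0, 0], "hand": 0.6},
    {"turn": [0, 0, 0], "translation": [0, 0, 0], "hand": 0.6}
  ]
}}

```text
time_s: 26.93
eef_pos: [640.1, 3.9, 26.2]
ee_rot: [0.001, 0.694, 0.72, 0.0]
force: [0.1, 0.4, 5.9]
grip_width: 0.763
grip_force: 39.9
```

Emit:
{"op": "move_arm", "data": {
  "moves": [
    {"turn": [0, 0, 0], "translation": [0, 0, -2], "hand": 0.6},
    {"turn": [0, 0, 0], "translation": [0, 0, -4], "hand": 0.6},
    {"turn": [0, 0, 0], "translation": [0, 0, -10], "hand": 0.6},
    {"turn": [0, 0, 0], "translation": [0, 0, -20], "hand": 0.6},
    {"turn": [0, 0, 0], "translation": [0, 0, -28], "hand": 0.6},
    {"turn": [0, 0, 0], "translation": [0, 0, -28], "hand": 0.6},
    {"turn": [0, 0, 0], "translation": [0, 0, -28], "hand": 0.6},
    {"turn": [0, 0, 0], "translation": [0, 0, -15], "hand": 0.6},
    {"turn": [0, 0, 0], "translation": [0, 0, 0], "hand": 0.6},
    {"turn": [0, 0, 0], "translation": [0, 0, 0], "hand": 0.6}
  ]
}}

```text
time_s: 27.77
eef_pos: [639.6, 4.0, 161.0]
ee_rot: [0.0, 0.694, 0.72, 0.0]
force: [-0.4, 0.3, -2.2]
grip_width: 0.765
grip_force: 39.3
```

Run:
```python
from h import *
s=go(508,424,160,11.4)
# cooler pan refinement: top camera, case outline by blue+bright at rim height; both views
T=dict(np.load('top0.npz'));S=dict(np.load('s3.npz'))
for n,c,r in(('T',dict(np.load('top0.npz')),(120,160,195,220)),('S',dict(np.load('side0.npz')),(245,105,310,160))):
    W=cloud(c);u0,v0,u1,v1=r;w=W[v0:v1,u0:u1].reshape(-1,3);w=w[np.isfinite(w[:,2])]
    f=w[(w[:,2]>20)&(w[:,2]<27.5)];e=w[(w[:,2]>30.5)&(w[:,2]<40)];print(n,'floor',len(f),cv2.minAreaRect(f[:,:2].astype(np.float32)),f.mean(0));print('rim',cv2.minAreaRect(e[:,:2].astype(np.float32)))
c=cam('side');cv2.imwrite('pics/s9.png',cv2.resize(c['image'][60:260,230:430],None,fx=3,fy=3,interpolation=cv2.INTER_CUBIC))
```

```text
pos [639.6   4.  161. ] yaw 2.18 tool d [ 424.7 -115.6    0.8] rows 10.735703683216657
turn z -0.16094753708485085 after turn d 437.7 -46.0 1.0
T floor 1144 ((489.7647399902344, 419.134765625), (130.83285522460938, 173.38697814941406), 11.255314826965332) [491.1160476  417.1678352   23.88346893]
rim ((490.91790771484375, 418.4566345214844), (127.96327209472656, 172.0797882080078), 11.602633476257324)
S floor 932 ((493.84466552734375, 417.4196472167969), (130.05592346191406, 173.9641571044922), 11.221880912780762) [500.74094737 419.01156799  23.9041905 ]
rim ((494.675537109375, 418.3925476074219), (127.31190490722656, 174.83120727539062), 11.482906341552734)
```

View pics/s9.png

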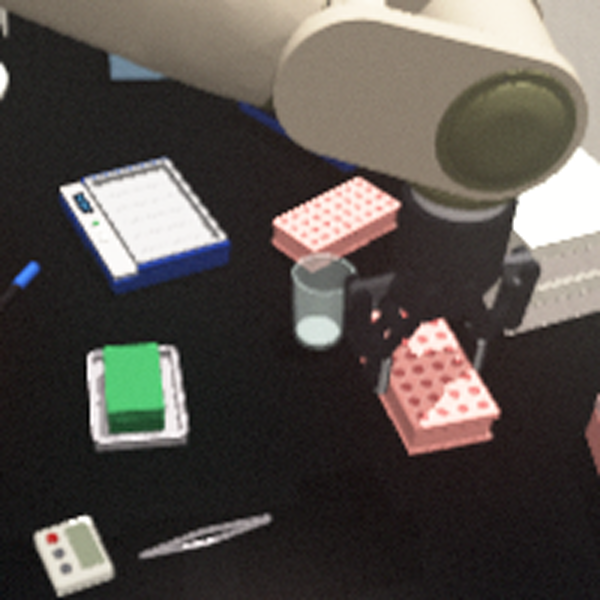

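The rack is held level at (440,385). The box sits in the tray at (135,385), and the cooler pan at (160,215) is free. Next I carry the rack to the cooler.

Emit:
{"op": "move_arm", "data": {
  "moves": [
    {"turn": [0, 0, -0.081], "translation": [0, 0, 0], "hand": 0.6},
    {"turn": [0, 0, -0.08], "translation": [0, 0, 0], "hand": 0.6},
    {"turn": [0, 0, 0], "translation": [18, -2, 0], "hand": 0.6},
    {"turn": [0, 0, 0], "translation": [36, -4, 0], "hand": 0.6},
    {"turn": [0, 0, 0], "translation": [36, -4, 0], "hand": 0.6},
    {"turn": [0, 0, 0], "translation": [36, -4, 0], "hand": 0.6},
    {"turn": [0, 0, 0], "translation": [36, -4, 0], "hand": 0.6},
    {"turn": [0, 0, 0], "translation": [36, -4, 0], "hand": 0.6},
    {"turn": [0, 0, 0], "translation": [36, -4, 0], "hand": 0.6},
    {"turn": [0, 0, 0], "translation": [36, -4, 0], "hand": 0.6}
  ]
}}

```text
time_s: 28.65
eef_pos: [555.4, 264.1, 158.7]
ee_rot: [-0.001, 0.633, 0.774, -0.001]
force: [0.5, -0.4, -1.2]
grip_width: 0.765
grip_force: 39.2
```

Emit:
{"op": "move_arm", "data": {
  "moves": [
    {"turn": [0, 0, 0], "translation": [36, -4, 0], "hand": 0.6},
    {"turn": [0, 0, 0], "translation": [36, -4, 0], "hand": 0.6},
    {"turn": [0, 0, 0], "translation": [36, -4, 0], "hand": 0.6},
    {"turn": [0, 0, 0], "translation": [36, -4, 0], "hand": 0.6},
    {"turn": [0, 0, 0], "translation": [18, -2, 0], "hand": 0.6},
    {"turn": [0, 0, 0], "translation": [3.5, 0.3, 0], "hand": 0.6},
    {"turn": [0, 0, 0], "translation": [0, 0, 20], "hand": 0.6},
    {"turn": [0, 0, 0], "translation": [0, 0, 20], "hand": 0.6},
    {"turn": [0, 0, 0], "translation": [0, 0, 0], "hand": 0.6},
    {"turn": [0, 0, 0], "translation": [0, 0, 0], "hand": 0.6}
  ]
}}

```text
time_s: 29.48
eef_pos: [506.6, 420.4, 119.0]
ee_rot: [-0.001, 0.634, 0.774, -0.002]
force: [0.7, 0.4, 0.0]
grip_width: 0.761
grip_force: 39.3
```

Run:
```python
from h import *
s=go(506.7,421.5,51,11.4)
c=cam('top');np.savez('t10.npz',**c);W=cloud(c);s1=cam('side')
cv2.imwrite('pics/s10.png',cv2.resize(np.hstack([s1['image'][40:170,220:340],c['image'][130:260,100:220]]),None,fx=3.3,fy=3.3,interpolation=cv2.INTER_CUBIC))
```

```text
pos [506.6 420.4 119. ] yaw 11.36 tool d [ 1.1  0.6 68. ] rows 1.6586413351133642
turn z -0.0007617173257380964 after turn d 1.0 0.4 68.0
```

View pics/s10.png

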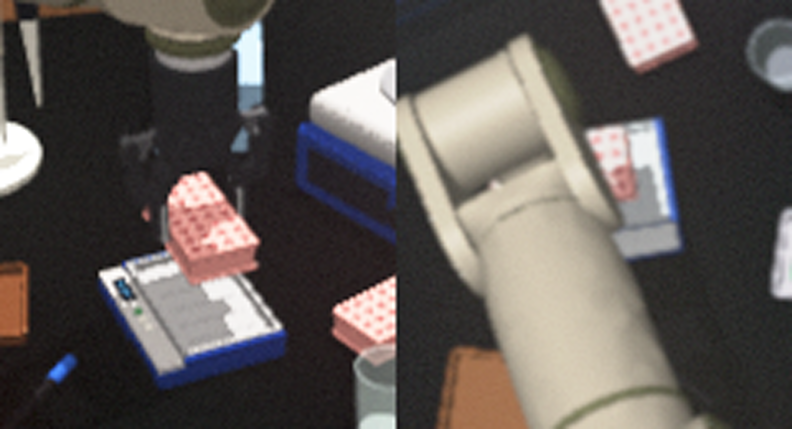

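The rack hangs level over the pan and aligned with it, its near end at (210,265). I'll lower it.

Emit:
{"op": "move_arm", "data": {
  "moves": [
    {"turn": [0, 0, 0], "translation": [1, 0.4, 15], "hand": 0.6},
    {"turn": [0, 0, 0], "translation": [0, 0, 18], "hand": 0.6},
    {"turn": [0, 0, 0], "translation": [0, 0, 12], "hand": 0.6},
    {"turn": [0, 0, 0], "translation": [0, 0, 8], "hand": 0.6},
    {"turn": [0, 0, 0], "translation": [0, 0, 5], "hand": 0.6},
    {"turn": [0, 0, 0], "translation": [0, 0, 3], "hand": 0.6},
    {"turn": [0, 0, 0], "translation": [0, 0, 0], "hand": 0.6},
    {"turn": [0, 0, 0], "translation": [0, 0, 0], "hand": 0.6},
    {"turn": [0, 0, 0], "translation": [0, 0, 0], "hand": 0.6}
  ]
}}

```text
time_s: 30.33
eef_pos: [507.3, 422.7, 60.3]
ee_rot: [0.0, 0.633, 0.774, 0.001]
force: [-0.4, 0.3, -1.9]
grip_width: 0.767
grip_force: 39.4
```

Emit:
{"op": "move_arm", "data": {
  "moves": [
    {"turn": [0, 0, 0], "translation": [0, 0, 4], "hand": 0.6},
    {"turn": [0, 0, 0], "translation": [0, 0, 2.5], "hand": 0.6},
    {"turn": [0, 0, 0], "translation": [0, 0, 1.5], "hand": 0.6},
    {"turn": [0, 0, 0], "translation": [0, 0, 1], "hand": 0.6},
    {"turn": [0, 0, 0], "translation": [0, 0, 0.5], "hand": 0.6},
    {"turn": [0, 0, 0], "translation": [0, 0, 0], "hand": 0.6},
    {"turn": [0, 0, 0], "translation": [0, 0, 0], "hand": 0.6}
  ]
}}

```text
time_s: 30.92
eef_pos: [507.0, 422.5, 50.3]
ee_rot: [0.0, 0.633, 0.774, -0.0]
force: [-2.6, -1.9, 2.7]
grip_width: 0.762
grip_force: 39.9
```

Emit:
{"op": "move_arm", "data": {
  "moves": [
    {"turn": [0, 0, 0], "translation": [0, 0, 0.5], "hand": 0.6},
    {"turn": [0, 0, 0], "translation": [0, 0, 0.4], "hand": 0.6},
    {"turn": [0, 0, 0], "translation": [0, 0, 0], "hand": 0.6},
    {"turn": [0, 0, 0], "translation": [0, 0, 0], "hand": 0.6}
  ]
}}

```text
time_s: 31.25
eef_pos: [507.0, 422.5, 50.2]
ee_rot: [0.0, 0.633, 0.774, 0.0]
force: [-5.6, -3.9, 9.8]
grip_width: 0.763
grip_force: 40.6
```

Seated. I'll release and retreat.

Emit:
{"op": "move_arm", "data": {
  "moves": [
    {"turn": [0, 0, 0], "translation": [0, 0, -0.8], "hand": 0.76},
    {"turn": [0, 0, 0], "translation": [0, 0, 0], "hand": 0.84},
    {"turn": [0, 0, 0], "translation": [0, 0, 0], "hand": 0.92},
    {"turn": [0, 0, 0], "translation": [0, 0, 0], "hand": 1},
    {"turn": [0, 0, 0], "translation": [0, 0, 0], "hand": 1},
    {"turn": [0, 0, 0], "translation": [0, 0, -6], "hand": 1},
    {"turn": [0, 0, 0], "translation": [0, 0, -20], "hand": 1},
    {"turn": [0, 0, 0], "translation": [0, 0, -40], "hand": 1},
    {"turn": [0, 0, 0], "translation": [0, 0, -40], "hand": 1},
    {"turn": [0, 0, 0], "translation": [0, 0, -40], "hand": 1}
  ]
}}

```text
time_s: 32.08
eef_pos: [506.7, 422.3, 198.1]
ee_rot: [-0.0, 0.633, 0.774, -0.0]
force: [0.8, 0.8, -0.6]
grip_width: 1.003
grip_force: 0.0
```

Emit:
{"op": "move_arm", "data": {
  "moves": [
    {"turn": [0, 0, 0], "translation": [0, -40, -20], "hand": 1},
    {"turn": [0, 0, 0], "translation": [0, -40, 0], "hand": 1},
    {"turn": [0, 0, 0], "translation": [0, -40, 0], "hand": 1},
    {"turn": [0, 0, 0], "translation": [0, 0, 0], "hand": 1},
    {"turn": [0, 0, 0], "translation": [0, 0, 0], "hand": 1}
  ]
}}

```text
time_s: 32.5
eef_pos: [390.6, 399.3, 215.4]
ee_rot: [0.0, 0.633, 0.774, 0.0]
force: [0.5, 0.1, 0.1]
grip_width: 1.003
grip_force: 0.0
```

Run:
```python
from h import *
c=cam('side');t=cam('top');W=cloud(c);z=W[...,2]
m=np.zeros(z.shape,bool);m[95:165,240:320]=1
P=W[m&(z>46)&(z<62)];print('rack',len(P),cv2.minAreaRect(P[:,:2].astype(np.float32)),np.percentile(P[:,2],[5,50,95]))
cen(c,'red',(250,240,370,350),52);cen(t,'red',(318,178,372,232),52);cen(t,'yel',(390,160,450,230),47)
h=cv2.cvtColor(t['image'],cv2.COLOR_BGR2HSV)[175:212,405:435];m=(h[...,0]>18)&(h[...,0]<40)&(h[...,1]>50);P=np.array([ray(t,x+405,y+175,47)[:2] for y,x in zip(*np.nonzero(m))]);print('yel',len(P),P.mean(0))
cv2.imwrite('pics/fin.png',np.hstack([c['image'],cv2.resize(t['image'][40:320,110:450],None,fx=1.0,fy=1.0)[:, :]]) if 0 else c['image'])
```

```text
rack 534 ((506.1214599609375, 421.1883239746094), (66.03516387939453, 133.00758361816406), 11.223184585571289) [49.86365189 53.44308667 55.87117869]
red none
red 52 [ 462.3 -187.1] [ 462.5 -187.2] [22.7 24. ] 57.4
yel 74 [ 506.4 -423.9] [ 506.3 -423.9] [29.  27.5] 45.3
yel 99 [ 505.63062101 -423.58508418]
```

View pics/fin.png

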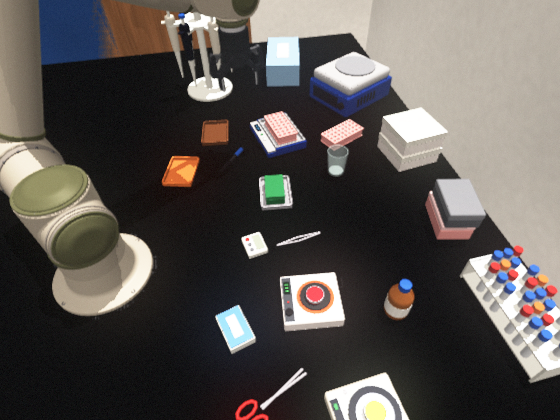

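The picture shows the red dish on the warmer disc (315,294), the yellow on the glass disc (375,410), the box in the tray (275,189) and the rack in the cooler (280,128). The bottle (399,300) and beaker (337,160) have not moved.

```bash
python3 -c "
from rig import finish_job;print(finish_job())"
```

```text
the job is handed in; nothing more can be done
None
```

The job is handed in at about 32.5 s of the 112 s. In the last pictures both dishes were centred on their discs, the slide box and rack lay flat in place, and the bottle and beaker had not moved; the hand-in returned no verdict.

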